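# Pack handbooks in a desktop rack and push the sliding stop snug

### The arm

A 6-joint arm with a two-finger parallel gripper is mounted at the origin on the work surface. World frame = base frame: x ahead of the robot, y to its left, z up, the work surface at z = 0. Lengths are in m, angles in rad, forces in N, time in s.
With the tool pointing down it reaches from about 0.225 to 0.875 m from the base axis. Payload 3.4 kg.
Tool frame: the origin (TCP) lies at the very end of the fingers, on their centre line; the grasp point (between the pads) lies 19 mm behind it; z points along the fingers, y is the line along which they close (so a half turn about z gives the same grasp; the last joint's range is limited). The gripper opens to 85 mm and grips with 20 to 120 N. Pads are 22 mm wide; open, the fingers measure 114 mm over their backs; the gripper's body (76 mm by 85 mm) begins 54 mm behind the grasp point. The pads swing forward as they close: fully open they stand 13 mm farther back than shut.
Start: joints at [-1.447, 0.276, 1.505, -0, 1.361, -0.121], TCP at [0.139, -0.558, 0.231] pointing down, gripper open.
Joint ranges: [-2.89, 2.89], [-0.75, 2.08], [0.22, 2.7], [-1.18, 4.32], [0.11, 2.71], [-2.7, 2.7]. Speed limits (rad/s): [2.57, 2.57, 3.14, 3.14, 3.14, 3.14].

### API

Orientations are given as a unit quaternion [w, x, y, z].
In Python, from rig import get_state, optics, sign_off gives the robot as it stands.
- The arm moves only by the tool send_rows, never from a script. Its argument "increments" is a list of rows, each an object with "gripper": the gripper's target within -1 to 1 (shut at 1, half-way at 0, fully open at -1); "linear": the shift along the world's x, y, z in m, a list of three; "delta_rot": the turn, a rotation vector about the world's x, y, z in rad, a list of three. In form: [{"gripper": gripper, "linear": [dx, dy, dz], "delta_rot": [rx, ry, rz]}, ...]. A call has 1 to 8 rows; each row is the pose to reach, as a shift and turn from the pose commanded when the call began; what a row does not reach only later rows make up. A row lasts 1/10 s, in which the tool goes at most 50 mm and 8.59 degrees, less where a joint would pass 70% of its speed; a pose out of reach is approached as far as the arm can. A call with a gripper value outside its range is refused whole. The fingers move at their own pace and stop on an object; "newtons" is the grip in N (left out, the last holds). Time passes only in rows, so rows that repeat a pose let the fingers close. It gives the time, the measured TCP pose, the force, the opening and the grip force at its end, in the units of the state.
- get_state(): the state, without advancing time (a new reading comes with each control period).
- optics.get_image(name): name is "scene" or "side" or "wrist"; returns a dict with "pixels" (384x512x3 uint8, blue, green, red), "K" (3x3 intrinsics, pixels), "rvec" (rotation vector, rad) and "tvec" (3), from world to camera coordinates, as OpenCV has them; the wrist camera has in their place "T_tool_cam" (4x4, takes a point from camera to tool coordinates, whose origin is the TCP and whose axes are the flange's). Camera axes: x right, y down, z forward; pixel columns grow to the right and rows downward; lengths in m; the calibration is good to about 2 mm. A picture is of the moment at which its call begins: read the wrist's pose just before it. There is no depth.
- sign_off(): hands the job in; it is judged then, once.
The state is a dict: "clock": time; "qpos": joint angles; "qd": joint speeds; "effort": joint torques, N m; "position": TCP position; "ee_rot": TCP orientation; "contact_force": force on the tool from outside, world axes, zero at the start; "moment": the same for the moment, N m; "width": finger opening in m; "gripper_force": force on a finger pad.
Only numpy, scipy, OpenCV 4.12 (cv2) and the standard library are available. Lean on these libraries where they do the work, as an engineer would, in place of code of your own. Each camera call takes 0.05 s, during which the arm holds its last target. There are 200 camera calls.

### The job

Pack the three handbooks from the desk mat into the desktop book rack, standing upright side by side with their spines facing out of the rack's front (the robot's side): the tall red one against the fixed grey wall, then the blue, then the short green one next to the orange sliding stop. The stop slides open to make room; leave it pushed up snug, so that wall, books and stop touch with no gaps. The books must stand wholly on the rack's base, and everything else on the desk must be left where it is.

Things in the scene. Friction and masses are not known exactly. Their poses are not given: they have to be found in the camera images.
- red_mid (a point): Tall handbook: rigid, red cover and spine, white page edges on top and opposite the spine; starts upright on the mat, spine roughly to the robot (yaw under 1.5 rad from the rack's). 100 mm deep (x), 34 thick (y), 160 tall, 0.3 kg or so. Point: its centre, half-way up. x points from spine to page edge, y across the thickness, z up.
- blue_mid (a point): Middle handbook: rigid, blue cover and spine, white page edges on top and opposite the spine; starts upright on the mat, spine roughly to the robot (yaw under 1.5 rad from the rack's). 95 mm deep (x), 28 thick (y), 145 tall, 0.23 kg or so. Point: its centre, half-way up. x points from spine to page edge, y across the thickness, z up.
- green_mid (a point): Short handbook: rigid, green cover and spine, white page edges on top and opposite the spine; starts upright on the mat, spine roughly to the robot (yaw under 1.5 rad from the rack's). 90 mm deep (x), 32 thick (y), 130 tall, 0.23 kg or so. Point: its centre, half-way up. x points from spine to page edge, y across the thickness, z up.
- rack_wall (a point): Grey steel rack, fixed: foot of its end wall's inner face, middle, at the level of the rack floor (12 mm above the desk). Axes: x from the open front to the open back, y from the bay towards the wall, z up; the bay is at negative y. Base 140 mm deep (x -70 to 70), 320 long (y 10 to -310), no lips. Wall 130 wide, 120 tall, 10 thick.
- rack_front (a point): Middle of the rack's front edge (the side nearest the robot), at floor level, same axes as rack_wall.
- stop (a joint): Orange sliding stop: gap in m from the wall's inner face to the stop's plate, 0 to 0.22; opens along rack -y. Starts at 0.06 to 0.15. About 3 N of friction; stays where left. Three books are 94 mm thick, so snug is 0.094. Plate 110 mm wide (x), 10 thick, 110 tall above the rack floor; a fin 12 mm thick (x), as tall, stands out 70 mm from the middle of its outer (-y) face.
- stop_grip (a point): Top edge of the stop's fin, 55 mm outward (rack -y) from the plate's inner face and 45 mm from its outer face, 110 mm above the rack floor; rack axes. The fin can be pinched here from above across its 12 mm (rack x), or pushed.
- mat: Dark desk mat fixed to the desk, 320 x 340 x 4 mm; origin under its centre. Three books and three bystanders stand on it. Mat and rack may be on either side (left or right).
- pencup: Bystander: dark steel pen cup 72 mm across, 100 mm tall, pens to 146 mm; origin under its centre; on the mat.
- tumbler: Bystander: aluminium tumbler with black lid, 69 mm across, 135 mm tall; origin under its centre; on the mat.
- stapler: Bystander: stapler 130 x 34 x 56 mm, long along its x; origin under its centre; on the mat.
- calculator: Bystander: black calculator lying flat, 155 x 80 x 14 mm; origin under its centre; on the desk just in front of the rack.
- tape: Bystander: tape dispenser 140 x 55 x 89 mm; origin under its centre; on the desk between mat and rack.
- mouse: Bystander: black computer mouse 105 x 60 x 32 mm; origin under its centre; on the desk between mat and rack.
Not all that is in view belongs to the job. Of the things like the part that bears red_mid, leave any that is yellow; of the rest the larger one is meant. Of the things that look like the part that bears blue_mid, take the one that is farthest from the robot's base at the start.

How it is judged:
By the outcome, as a careful person would: the job done as asked, in the order asked, and still so for the second after the job is handed in, with the robot touching nothing.
It also fails if it takes over 72 s, if anything falls off the work surface, if the arm or the gripper's body presses on something with over 40 N, if the wrist force passes 120 N, or if a joint passes its speed limit or range.

## Working session

There is one attempt and no reset: what is moved stays moved. The work goes in short steps, Python scripts to look and compute and a tool call to move; the robot and the scene stay as the last step left them, time stands still between calls to the robot, and variables do not carry over. Pictures are saved under pics/ and viewed, at most 10 in all, crops included, and the job is handed in when it is done.

Besides the shell and the picture viewer there is one more tool, called after "Request:" by a JSON object that holds its "api" and its "payload", one argument or row to a line. send_rows: Moves the arm, as the interface text tells. Its arguments: {"type":"object","properties":{"increments":{"type":"array"},"newtons":{"type":"number"}},"required":["increments"]}

```bash
ls; mkdir -p pics
python3 - <<'E'
from rig import get_state, optics
import cv2,numpy as np
s=get_state();print(s)
for n in("scene","side"):
    d=optics.get_image(n);cv2.imwrite(f"pics/{n}0.png",d["pixels"]);print(n,d["K"],d["rvec"],d["tvec"])
    np.savez(f"{n}0.npz",**d)
E
```

```text
pics
{'clock': 0.0, 'qpos': array([-1.44697659e+00,  2.76565469e-01,  1.50613841e+00, -1.26750373e-07,
        1.36068461e+00, -1.20987026e-01]), 'qd': array([-0.00053383, -0.00021882, -0.00100887, -0.00133812,  0.00057601,
       -0.000148  ]), 'effort': array([-1.61783282e-03, -4.16781700e+01, -2.45806503e+01, -2.07081998e-04,
        1.09940246e-02,  1.00555511e-05]), 'position': array([ 0.1392983 , -0.55732702,  0.23045444]), 'ee_rot': array([-8.97914353e-04,  9.92517653e-01,  1.22097922e-01, -1.33373736e-06]), 'contact_force': array([ 0.57401704, -0.74312812, -0.26806224]), 'moment': array([-0.0123224 , -0.02921103, -0.03056726]), 'gripper_force': 0.0, 'width': 0.08545357174974867}
scene [[484.27556514   0.         256.98070536]
 [  0.         484.27556514 193.60041395]
 [  0.           0.           1.        ]] [ 2.0178968   1.30219914 -0.53693671] [-0.25294821 -0.20428012  2.01245825]
side [[369.89003158   0.         251.1332601 ]
 [  0.         369.89003158 195.06191398]
 [  0.           0.           1.        ]] [ 1.02371868 -2.48653093  1.01752076] [0.35570161 0.24755511 1.13367782]
```

Run:
```python
import cv2
for n in("scene","side"):
    cv2.imwrite(f"pics/{n}0b.png",cv2.resize(cv2.imread(f"pics/{n}0.png"),(800,600),interpolation=cv2.INTER_CUBIC))
```

```text
(no output)
```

View pics/scene0b.png

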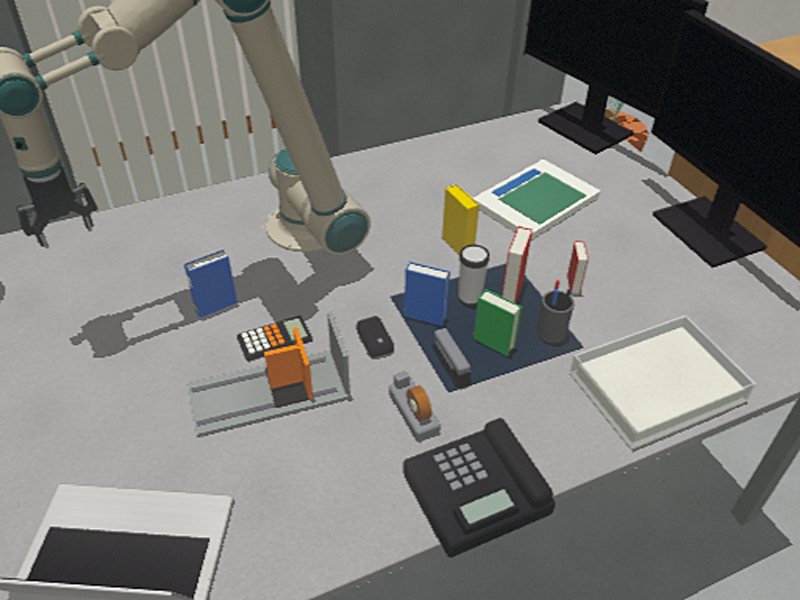

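View pics/side0b.png

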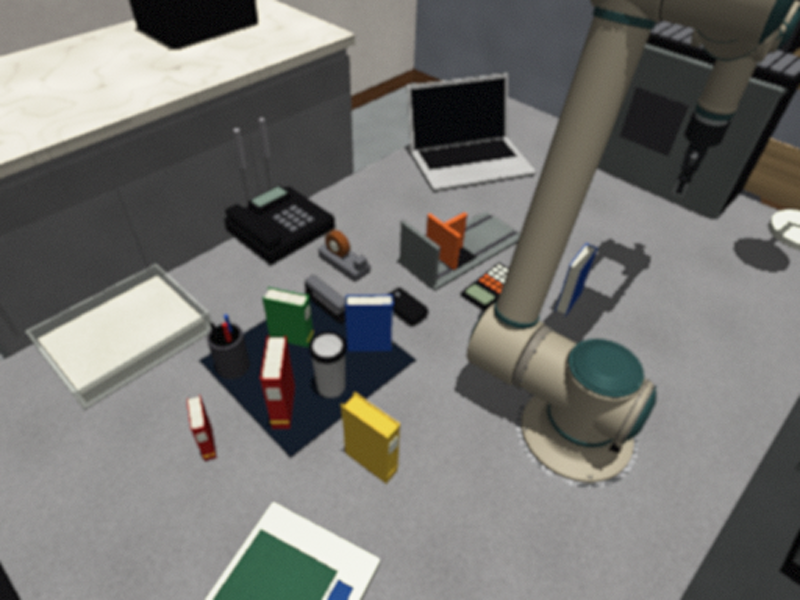

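The pictures are scaled 800x600.
- **Red candidates:** the scene view has a tall red book at (517,262), a small red one at (578,268) and a yellow one at (460,218). The tall red one on the mat is meant.
- **Blue candidates:** one is on the mat at (427,293), the other near the rack at (212,283). I'll compute which is farther from the base.
- **Green:** (497,322).
- **Rack:** at about (270,390), with its wall at (340,355) and the orange stop at (290,365).

Next I'll measure positions and make a confirming crop.

```bash
cat > h.py <<'E'
import cv2,numpy as np
from scipy.spatial.transform import Rotation as R
def cam(d,s=None):
    """returns R_wc, origin"""
    if "rvec" in d and d["rvec"] is not None:
        Rc=cv2.Rodrigues(np.array(d["rvec"],float))[0];return Rc.T,-Rc.T@np.ravel(d["tvec"])
    w,x,y,z=s["ee_rot"];T=np.eye(4);T[:3,:3]=R.from_quat([x,y,z,w]).as_matrix();T[:3,3]=s["position"]
    T=T@d["T_tool_cam"];return T[:3,:3],T[:3,3]
def cast(c,K,uv,z):
    uv=np.atleast_2d(uv).astype(float);Rw,o=c
    r=np.c_[uv,np.ones(len(uv))]@np.linalg.inv(K).T@Rw.T
    return o+r*((z-o[2])/r[:,2])[:,None]
def proj(c,K,P):
    Rw,o=c;p=(np.atleast_2d(P)-o)@Rw@K.T;return p[:,:2]/p[:,2:]
def hsv(im): return cv2.cvtColor(im,cv2.COLOR_BGR2HSV)
RANGES=dict(blue=[(105,120,50),(125,255,255)],green=[(55,120,40),(75,255,255)],yellow=[(22,150,100),(32,255,255)],orange=[(5,180,120),(17,255,255)])
def mask(im,c):
    h=hsv(im)
    if c=="red": return cv2.inRange(h,(0,140,60),(4,255,255))|cv2.inRange(h,(172,140,60),(180,255,255))
    return cv2.inRange(h,*RANGES[c])
def blobs(m,amin=60):
    n,l,st,ce=cv2.connectedComponentsWithStats(m);return [(l==i,st[i],ce[i]) for i in range(1,n) if st[i][4]>=amin]
E
python3 - <<'E'
from h import *
crops=[]
for n in("scene","side"):
    d=dict(np.load(n+"0.npz"));im=d["pixels"];c=cam(d);print(n,c[1])
    for col in("red","blue","green","yellow","orange"):
        for b,st,ce in blobs(mask(im,col)):
            ys,xs=np.nonzero(b);i=np.argmax(ys); 
            print(n,col,st,ce.round(),"low px",xs[i],ys[i],"desk",cast(c,d["K"],[[xs[i],ys[i]]],0.004)[0].round(3), "ctr@.07",cast(c,d["K"],[ce],.07)[0].round(3))
sc=cv2.imread("pics/scene0.png")[115:240,110:400]; sd=cv2.imread("pics/side0.png")[130:310,110:400]
f=cv2.INTER_CUBIC
cv2.imwrite("pics/crop0.png",np.vstack([cv2.resize(sc,None,fx=1.9,fy=1.9,interpolation=f),cv2.resize(sd,None,fx=1.9,fy=1.9,interpolation=f)]))
E
```

```text
scene [ 1.54520866 -0.45294201  1.25015003]
scene red [330 150  10  44  94] [334. 171.] low px 330 193 desk [0.481 0.357 0.004] ctr@.07 [0.441 0.39  0.07 ]
scene red [364 158   6  28  82] [366. 171.] low px 365 185 desk [0.497 0.502 0.004] ctr@.07 [0.49  0.499 0.07 ]
scene blue [316 109  30  17 130] [330. 117.] low px 319 125 desk [0.09  0.536 0.004] ctr@.07 [0.133 0.557 0.07 ]
scene blue [119 164  32  39 786] [136. 183.] low px 128 202 desk [ 0.225 -0.34   0.004] ctr@.07 [ 0.211 -0.298  0.07 ]
scene blue [259 171  27  38 748] [272. 190.] low px 282 208 desk [0.478 0.158 0.004] ctr@.07 [0.441 0.131 0.07 ]
scene green [303 185  26  43 647] [316. 208.] low px 324 227 desk [0.62  0.25  0.004] ctr@.07 [0.581 0.231 0.07 ]
scene yellow [283 118  23  45 734] [294. 139.] low px 293 162 desk [0.266 0.314 0.004] ctr@.07 [0.211 0.341 0.07 ]
scene orange [169 209  30  42 164] [187. 226.] low px 198 250 desk [ 0.54  -0.184  0.004] ctr@.07 [ 0.48  -0.198  0.07 ]
side [-0.15763651  0.6988166   0.97971355]
side red [166 219  22  50 445] [179. 250.] low px 185 268 desk [0.413 0.377 0.004] ctr@.07 [0.
[... 467 characters left out ...]
 ]
side green [169 188  31  34 611] [184. 206.] low px 193 221 desk [0.541 0.24  0.004] ctr@.07 [0.566 0.249 0.07 ]
side green [156 341  31  17  67] [169. 348.] low px 156 357 desk [0.256 0.597 0.004] ctr@.07 [0.222 0.569 0.07 ]
side green [187 352  27  24  67] [203. 363.] low px 207 375 desk [0.13  0.534 0.004] ctr@.07 [0.137 0.534 0.07 ]
side yellow [ 218  251   37   57 1285] [236. 279.] low px 246 307 desk [0.189 0.336 0.004] ctr@.07 [0.245 0.32  0.07 ]
side orange [275 137  23  16 110] [288. 144.] low px 292 152 desk [ 0.542 -0.289  0.004] ctr@.07 [ 0.536 -0.249  0.07 ]
side orange [307 176  14  11  73] [314. 181.] low px 318 186 desk [ 0.344 -0.204  0.004] ctr@.07 [ 0.336 -0.154  0.07 ]
```

View pics/crop0.png

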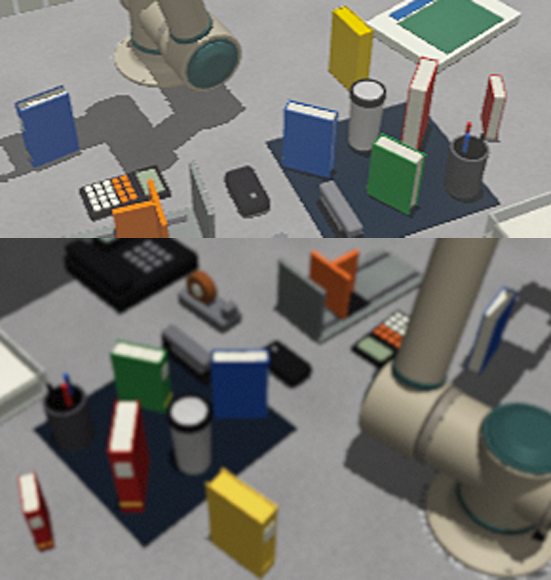

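Blue on the mat is at (0.437,0.137), 0.46 m from the base. The one near the rack is at 0.36 m, so the mat one is meant. The crop confirms the big red on the mat at (125,455), blue at (240,385) and green at (140,375). Now a closer look with the wrist camera, rack first.

Request:
{"api": "send_rows", "payload": {
  "increments": [
    {"gripper": -1, "linear": [0.05, 0.06, 0.03], "delta_rot": [0, 0, -0.08]},
    {"gripper": -1, "linear": [0.09, 0.11, 0.06], "delta_rot": [0, 0, -0.16]},
    {"gripper": -1, "linear": [0.13, 0.16, 0.09], "delta_rot": [0, 0, -0.245]},
    {"gripper": -1, "linear": [0.17, 0.21, 0.12], "delta_rot": [0, 0, -0.245]},
    {"gripper": -1, "linear": [0.21, 0.26, 0.15], "delta_rot": [0, 0, -0.245]},
    {"gripper": -1, "linear": [0.25, 0.31, 0.17], "delta_rot": [0, 0, -0.245]},
    {"gripper": -1, "linear": [0.27, 0.34, 0.19], "delta_rot": [0, 0, -0.245]},
    {"gripper": -1, "linear": [0.27, 0.34, 0.19], "delta_rot": [0, 0, -0.245]}
  ]
}}

```text
clock: 0.9
position: [0.3686, -0.2698, 0.392]
ee_rot: [-0.0, 1.0, -0.0, -0.0]
contact_force: [0.5, -1.4, 0.6]
width: 0.0852
gripper_force: 0.0
```

```bash
cat > snap.py <<'E'
import sys,pickle
from rig import get_state,optics
from h import *
def snap(n):
    s=get_state();d=optics.get_image("wrist");pickle.dump((s,d),open(n+".pkl","wb"));cv2.imwrite(f"pics/{n}.png",cv2.resize(d["pixels"],(800,600),interpolation=cv2.INTER_CUBIC))
    print(s["clock"],s["position"].round(4),s["ee_rot"].round(4),s["qpos"].round(2),s["width"].round(4));return s,d
if __name__=="__main__":
    s,d=snap(sys.argv[1]);print(d["T_tool_cam"].round(3),d["K"][0]);print(cast(cam(d,s),d["K"],[[0,0],[511,0],[511,383],[0,383],[256,192]],0).round(3))
E
python3 snap.py w1
```

```text
Traceback (most recent call last):
  File "snap.py", line 8, in <module>
    s,d=snap(sys.argv[1]);print(d["T_tool_cam"].round(3),d["K"][0]);print(cast(cam(d,s),d["K"],[[0,0],[511,0],[511,383],[0,383],[256,192]],0).round(3))
        ~~~~^^^^^^^^^^^^^
  File "snap.py", line 6, in snap
    print(s["clock"],s["position"].round(4),s["ee_rot"].round(4),s["qpos"].round(2),s["width"].round(4));return s,d
                                                                                    ^^^^^^^^^^^^^^^^
AttributeError: 'float' object has no attribute 'round'
```

```bash
sed -i 's/,s\["width"\].round(4)/,s["width"]/' snap.py; python3 snap.py w1
```

```text
0.95 [ 0.3736 -0.2646  0.3957] [-0.0011  1.      0.0035  0.0049] [-0.78  0.04  1.4   0.01  1.69  0.79] 0.08559592492902213
[[-0.    -0.958 -0.287  0.073]
 [ 1.    -0.     0.001  0.001]
 [-0.001 -0.287  0.958 -0.143]
 [ 0.     0.     0.     1.   ]] [331.57778444   0.         253.89091146]
[[ 0.578  0.104  0.   ]
 [ 0.582 -0.636  0.   ]
 [-0.108 -0.79   0.   ]
 [-0.117  0.247  0.   ]
 [ 0.291 -0.269  0.   ]]
```

View pics/w1.png

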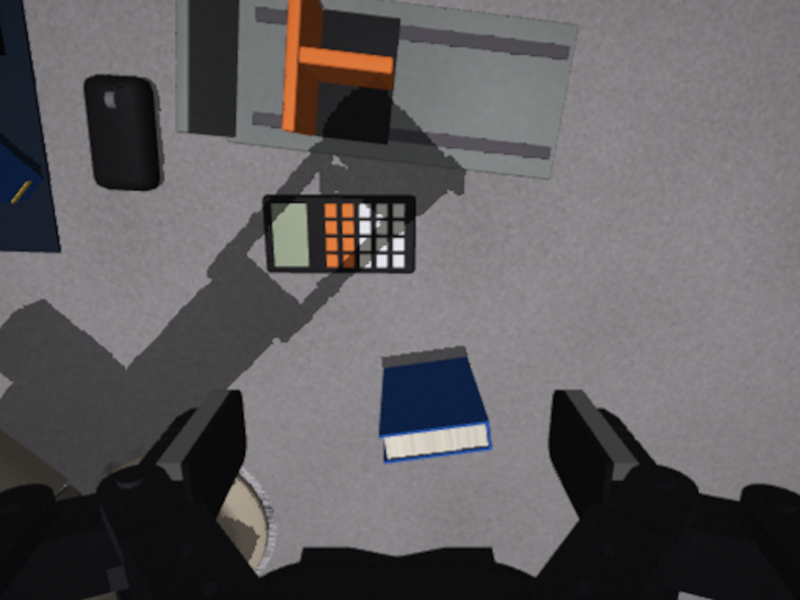

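The view shows the rack at top: front-right base corner (552,178), back-right (579,25), wall top strip at x≈177-195, orange plate at (300,70), fin at (350,65). The calculator and decoy blue book are below it, and the mouse is at (122,132). I'll move forward for a full rack view.

Request:
{"api": "send_rows", "payload": {
  "increments": [
    {"gripper": -1, "linear": [0.04, 0, 0], "delta_rot": [0, 0, 0]},
    {"gripper": -1, "linear": [0.07, 0, 0], "delta_rot": [0, 0, 0]},
    {"gripper": -1, "linear": [0.07, 0, 0], "delta_rot": [0, 0, 0]},
    {"gripper": -1, "linear": [0.07, 0, 0], "delta_rot": [0, 0, 0]},
    {"gripper": -1, "linear": [0.07, 0, 0], "delta_rot": [0, 0, 0]}
  ]
}}

```text
clock: 1.5
position: [0.4369, -0.2719, 0.391]
ee_rot: [-0.0, 1.0, -0.001, -0.001]
contact_force: [0.2, -0.0, 0.3]
width: 0.0852
gripper_force: 0.0
```

```bash
python3 snap.py w2
python3 - <<'E'
from h import *
import pickle
s,d=pickle.load(open("w2.pkl","rb"));im=d["pixels"];c=cam(d,s);K=d["K"]
# orange: contour polygon
for b,st,ce in blobs(mask(im,"orange"),150):
    k,_=cv2.findContours(b.astype(np.uint8),cv2.RETR_EXTERNAL,cv2.CHAIN_APPROX_NONE)
    p=cv2.approxPolyDP(k[0],2,True)[:,0];print("orange",st,p.tolist());print(cast(c,K,p,.122).round(4).tolist())
h=hsv(im);print([h[y,x].tolist() for x,y in((350,60),(330,100),(100,200))])
E
```

```text
1.5 [ 0.4369 -0.2719  0.391 ] [-2.e-04  1.e+00 -6.e-04 -8.e-04] [-0.69  0.14  1.31 -0.    1.7   0.88] 0.08524710525924671
[[-0.    -0.958 -0.287  0.073]
 [ 1.    -0.     0.001  0.001]
 [-0.001 -0.287  0.958 -0.143]
 [ 0.     0.     0.     1.   ]] [331.57778444   0.         253.89091146]
[[ 0.638  0.089  0.   ]
 [ 0.637 -0.642  0.   ]
 [-0.056 -0.796  0.   ]
 [-0.054  0.243  0.   ]
 [ 0.35  -0.277  0.   ]]
orange [177  40  16  77 624] [[185, 40], [180, 40], [177, 116], [182, 109], [184, 96], [192, 92], [192, 85], [185, 84]]
[[0.5676, -0.1951, 0.122], [0.5676, -0.1894, 0.122], [0.4832, -0.1802, 0.122], [0.4914, -0.1868, 0.122], [0.5064, -0.1901, 0.122], [0.511, -0.1999, 0.122], [0.5189, -0.2003, 0.122], [0.52, -0.1921, 0.122]]
[[80, 6, 130], [90, 5, 140], [150, 7, 141]]
```

View pics/w2.png

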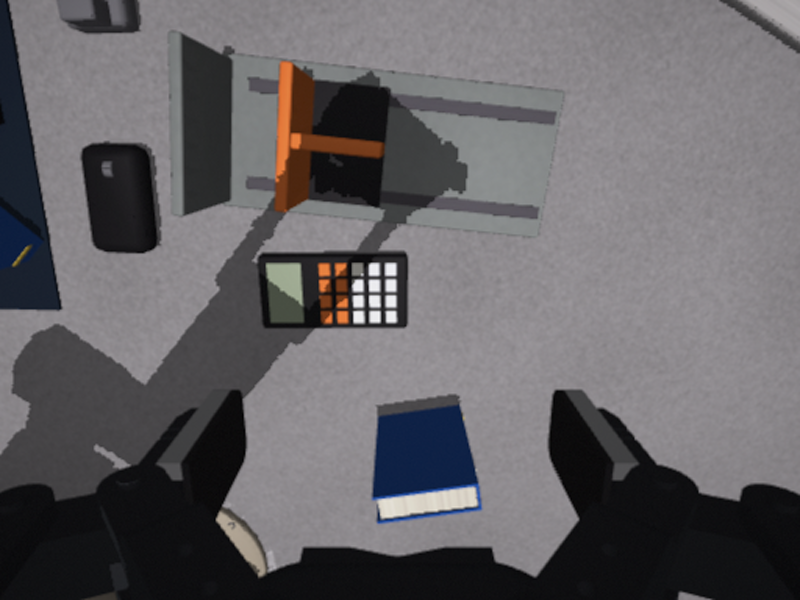

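Run:
```python
from h import *
import pickle
from scipy.optimize import least_squares
s,d=pickle.load(open("w2.pkl","rb"));c=cam(d,s);K=d["K"]
pts=lambda g:np.array([(70,-310,12),(-70,-310,12),(65,10,132),(65,0,132),(-65,10,132),(-65,0,132),(55,-g,122),(55,-g-10,122),(-55,-g,122),(6,-g-80,122),(-6,-g-80,122)])/1000
px=np.array([(564,92),(539,237),(169,31),(181,37),(173,214),(183,215),(281,61),(292,64),(276,210),(384,142),(383,157)])*.64
W=[cast(c,K,p,q[2])[0,:2] for p,q in zip(px,pts(0))]
def f(v):
    P=pts(v[3]);C,S=np.cos(v[2]),np.sin(v[2])
    return (np.c_[v[0]+C*P[:,0]-S*P[:,1],v[1]+S*P[:,0]+C*P[:,1]]-W).ravel()*1000
r=least_squares(f,[.5,-.13,-.1,80]);print(r.x.round(4));print(r.fun.reshape(-1,2).round(1).tolist())
```

```text
[ 0.5213 -0.1162 -0.1033 67.4386]
[[1.6, -1.3], [-0.8, 0.4], [0.4, 1.2], [3.2, -0.8], [-1.6, 1.4], [-1.9, -1.0], [0.4, 0.3], [1.4, -1.8], [-1.4, 0.6], [-0.1, 0.3], [-1.1, 0.7]]
```

Request:
{"api": "send_rows", "payload": {
  "increments": [
    {"gripper": -1, "linear": [0.01, 0.05, 0], "delta_rot": [0, 0, 0]},
    {"gripper": -1, "linear": [0.02, 0.1, 0.01], "delta_rot": [0, 0, 0]},
    {"gripper": -1, "linear": [0.03, 0.15, 0.02], "delta_rot": [0, 0, 0]},
    {"gripper": -1, "linear": [0.03, 0.2, 0.03], "delta_rot": [0, 0, 0]},
    {"gripper": -1, "linear": [0.03, 0.25, 0.04], "delta_rot": [0, 0, 0]},
    {"gripper": -1, "linear": [0.03, 0.3, 0.05], "delta_rot": [0, 0, 0]},
    {"gripper": -1, "linear": [0.03, 0.35, 0.06], "delta_rot": [0, 0, 0]},
    {"gripper": -1, "linear": [0.03, 0.4, 0.07], "delta_rot": [0, 0, 0]}
  ]
}}

```text
clock: 2.35
position: [0.4669, 0.1198, 0.4605]
ee_rot: [0.0, 1.0, -0.001, 0.001]
contact_force: [0.7, -0.1, -0.1]
width: 0.0854
gripper_force: 0.0
```

Request:
{"api": "send_rows", "payload": {
  "increments": [
    {"gripper": -1, "linear": [0.0, 0.05, 0], "delta_rot": [0, 0, 0]},
    {"gripper": -1, "linear": [0.0, 0.09, 0], "delta_rot": [0, 0, 0]},
    {"gripper": -1, "linear": [0, 0.11, 0], "delta_rot": [0, 0, 0]},
    {"gripper": -1, "linear": [0, 0.11, 0], "delta_rot": [0, 0, 0]},
    {"gripper": -1, "linear": [0, 0.11, 0], "delta_rot": [0, 0, 0]}
  ]
}}

```text
clock: 2.85
position: [0.4677, 0.2279, 0.4597]
ee_rot: [0.001, 1.0, -0.0, 0.0]
contact_force: [-0.1, 0.1, 0.8]
width: 0.0856
gripper_force: 0.0
```

```bash
python3 snap.py w3
```

```text
2.85 [0.4677 0.2279 0.4597] [ 6.e-04  1.e+00 -3.e-04  1.e-04] [ 0.32  0.15  1.12 -0.    1.87  1.89] 0.08560715481251707
[[-0.    -0.958 -0.287  0.073]
 [ 1.    -0.     0.001  0.001]
 [-0.001 -0.287  0.958 -0.143]
 [ 0.     0.     0.     1.   ]] [331.57778444   0.         253.89091146]
[[ 0.685  0.635  0.   ]
 [ 0.685 -0.19   0.   ]
 [-0.097 -0.364  0.   ]
 [-0.093  0.807  0.   ]
 [ 0.362  0.222  0.   ]]
```

View pics/w3.png

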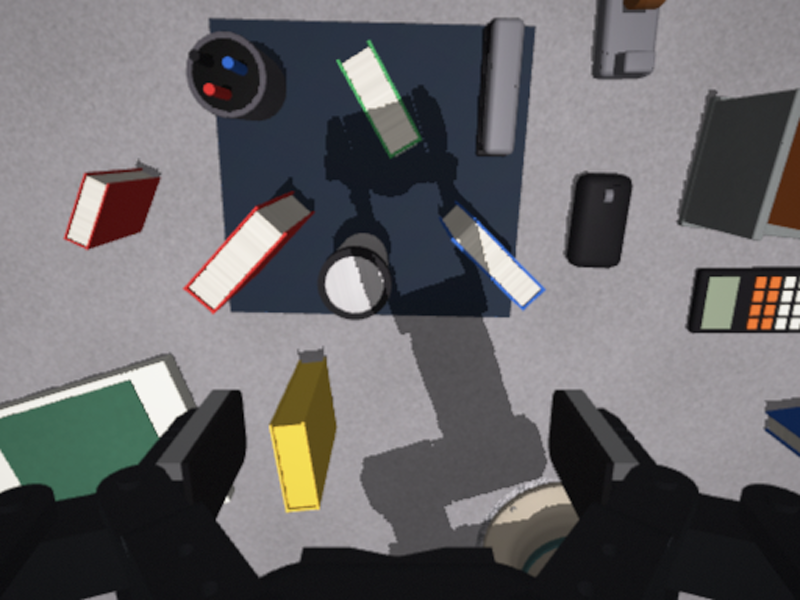

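The wrist view (800 scale) shows:
- **Red:** top spine end (186,290)-(214,311), pages toward the upper right.
- **Blue:** spine end (521,309)-(544,290), pages toward the upper left.
- **Green:** spans (340,60)/(370,42) to (390,157)/(420,140).
- **Bystanders:** tumbler (355,283), pen cup (228,75), stapler (503,85), mouse (600,220).

The tape dispenser is at (625,40). Next I'll compute book poses.

```bash
cat > books.py <<'E'
from h import *
import pickle
D=dict(red=(100,34,.164),blue=(95,28,.149),green=(90,32,.134))
s,d=pickle.load(open("w3.pkl","rb"));im=d["pixels"];c=cam(d,s);K=d["K"]
box=dict(red=(112,115,205,205),blue=(278,125,352,200),green=(210,20,275,106))
h=hsv(im);white=cv2.inRange(h,(0,0,85),(180,95,255))
eye=dict(red=[(186,290),(214,311)],blue=[(521,309),(544,290)],green=[(338,62),(370,42)])
for n,(L,t,z) in D.items():
    x0,y0,x1,y1=box[n];m=np.zeros(white.shape,np.uint8);m[y0:y1,x0:x1]=(mask(im,n)|white)[y0:y1,x0:x1]
    b=max(blobs(m,20),key=lambda q:q[1][4]);ys,xs=np.nonzero(b[0])
    P=cast(c,K,np.c_[xs,ys],z)[:,:2]
    r=cv2.minAreaRect((P*1000).astype(np.float32));bp=cv2.boxPoints(r)
    e=bp-np.roll(bp,-1,0);i=np.argmax(np.hypot(*e.T));u=e[i]/np.hypot(*e[i]);u*=np.sign(u[0])
    q=(P*1000)@u; v=np.array([-u[1],u[0]]);w=(P*1000)@v
    a=(q.min()+L/2) if n!="green" else (q.max()-L/2)
    C=a*u+(w.min()+w.max())/2*v
    print(n,"len",q.max()-q.min(),"wid",w.max()-w.min(),"yaw",np.arctan2(u[1],u[0]).round(3),"ctr",C.round(1),"eye end",(cast(c,K,np.array(eye[n])*.64,z)[:,:2]).round(4).tolist())
for n,p,z in(("tumbler",(355,283),.139),("pencup",(228,75),.104)): print(n,cast(c,K,np.array([p])*.64,z)[0].round(3))
E
python3 books.py
```

```text
red len 128.42525794606462 wid 121.00493712544107 yaw 1.569 ctr [453.4 345.3] eye end [[0.4196, 0.4109], [0.4002, 0.3883]]
blue len 107.77883089020241 wid 95.23142428069242 yaw 0.083 ctr [438.5 137.9] eye end [[0.397, 0.1119], [0.4151, 0.0922]]
green len 90.3622750198889 wid 33.132218686912815 yaw 0.514 ctr [577.7 240.5] eye end [[0.6073, 0.2745], [0.6223, 0.2478]]
tumbler [0.419 0.265 0.139]
pencup [0.601 0.376 0.104]
```

```bash
sed -i 's/(0,0,85),(180,95,255)/(0,0,85 if 0 else 185),(180,95,255)/' books.py; python3 books.py
```

```text
red len 130.1441911882521 wid 38.905356893902876 yaw -0.772 ctr [443.7 365.8] eye end [[0.4196, 0.4109], [0.4002, 0.3883]]
blue len 116.328524865384 wid 29.71775317804571 yaw 0.808 ctr [439.  135.3] eye end [[0.397, 0.1119], [0.4151, 0.0922]]
green len 90.10450279686074 wid 33.0152088479221 yaw 0.514 ctr [577.7 240.5] eye end [[0.6073, 0.2745], [0.6223, 0.2478]]
tumbler [0.419 0.265 0.139]
pencup [0.601 0.376 0.104]
```

Request:
{"api": "send_rows", "payload": {
  "increments": [
    {"gripper": -0.42, "linear": [-0.012, 0.069, -0.05], "delta_rot": [0, 0, 1.185]},
    {"gripper": -0.42, "linear": [-0.012, 0.069, -0.05], "delta_rot": [0, 0, 1.185]},
    {"gripper": -0.42, "linear": [-0.012, 0.069, -0.05], "delta_rot": [0, 0, 1.185]},
    {"gripper": -0.42, "linear": [-0.012, 0.069, -0.05], "delta_rot": [0, 0, 1.185]},
    {"gripper": -0.42, "linear": [-0.012, 0.069, -0.05], "delta_rot": [0, 0, 1.185]},
    {"gripper": -0.42, "linear": [-0.012, 0.069, -0.05], "delta_rot": [0, 0, 1.185]},
    {"gripper": -0.42, "linear": [-0.012, 0.069, -0.05], "delta_rot": [0, 0, 1.185]},
    {"gripper": -0.42, "linear": [-0.012, 0.069, -0.05], "delta_rot": [0, 0, 1.185]}
  ]
}}

```text
clock: 3.7
position: [0.4564, 0.2957, 0.41]
ee_rot: [0.0, 0.829, 0.56, 0.0]
contact_force: [-0.2, -1.4, 0.1]
width: 0.0607
gripper_force: 0.0
```

Request:
{"api": "send_rows", "payload": {
  "increments": [
    {"gripper": -0.42, "linear": [-0.012, 0.069, -0.15], "delta_rot": [0, 0, 1.185]},
    {"gripper": -0.42, "linear": [-0.012, 0.069, -0.15], "delta_rot": [0, 0, 1.185]},
    {"gripper": -0.42, "linear": [-0.012, 0.069, -0.15], "delta_rot": [0, 0, 1.185]},
    {"gripper": -0.42, "linear": [-0.012, 0.069, -0.15], "delta_rot": [0, 0, 1.185]},
    {"gripper": -0.42, "linear": [-0.012, 0.069, -0.15], "delta_rot": [0, 0, 1.185]},
    {"gripper": -0.42, "linear": [-0.012, 0.069, -0.15], "delta_rot": [0, 0, 1.185]},
    {"gripper": -0.42, "linear": [-0.012, 0.069, -0.15], "delta_rot": [0, 0, 1.185]},
    {"gripper": -0.42, "linear": [-0.012, 0.069, -0.15], "delta_rot": [0, 0, 1.185]}
  ]
}}

```text
clock: 4.5
position: [0.4449, 0.3648, 0.2599]
ee_rot: [0.0, 0.375, 0.927, -0.0]
contact_force: [0.3, -0.3, -0.8]
width: 0.0606
gripper_force: 0.0
```

```bash
cat > st.py <<'E'
from rig import get_state
from h import R
import numpy as np
s=get_state();w,x,y,z=s["ee_rot"];m=R.from_quat([x,y,z,w]).as_matrix()
print(round(s["clock"],2),s["position"].round(4),"yaw",np.arctan2(m[1,0],m[0,0]).round(3),"down",m[:,2].round(3),"w",round(s["width"],4),"F",s["contact_force"].round(1),s["qpos"].round(2))
E
python3 st.py
```

```text
4.5 [0.4449 0.3648 0.2599] yaw 2.373 down [ 0.001 -0.    -1.   ] w 0.0606 F [ 0.3 -0.3 -0.8] [ 0.57  0.26  1.45 -0.    1.43 -0.24]
```

Request:
{"api": "send_rows", "payload": {
  "increments": [
    {"gripper": -0.42, "linear": [0, 0, -0.05], "delta_rot": [0, 0, 0]},
    {"gripper": -0.42, "linear": [0, 0, -0.09], "delta_rot": [0, 0, 0]},
    {"gripper": -0.42, "linear": [0, 0, -0.115], "delta_rot": [0, 0, 0]},
    {"gripper": -0.42, "linear": [0, 0, -0.126], "delta_rot": [0, 0, 0]},
    {"gripper": -0.42, "linear": [0, 0, -0.126], "delta_rot": [0, 0, 0]}
  ],
  "newtons": 60
}}

```text
clock: 5.0
position: [0.444, 0.3651, 0.1326]
ee_rot: [-0.001, 0.377, 0.926, -0.001]
contact_force: [0.3, 1.0, 0.1]
width: 0.0609
gripper_force: 0.0
```

Request:
{"api": "send_rows", "payload": {
  "increments": [
    {"gripper": 1, "linear": [0, 0, 0], "delta_rot": [0, 0, 0]},
    {"gripper": 1, "linear": [0, 0, 0], "delta_rot": [0, 0, 0]},
    {"gripper": 1, "linear": [0, 0, 0], "delta_rot": [0, 0, 0]},
    {"gripper": 1, "linear": [0, 0, 0], "delta_rot": [0, 0, 0]},
    {"gripper": 1, "linear": [0, 0, 0], "delta_rot": [0, 0, 0]},
    {"gripper": 1, "linear": [0, 0, 0], "delta_rot": [0, 0, 0]}
  ],
  "newtons": 60
}}

```text
clock: 5.6
position: [0.4457, 0.3676, 0.1357]
ee_rot: [0.002, 0.376, 0.926, 0.002]
contact_force: [1.3, -0.1, 5.6]
width: 0.0332
gripper_force: 61.3
```

Request:
{"api": "send_rows", "payload": {
  "increments": [
    {"gripper": 1, "linear": [0, 0, 0.03], "delta_rot": [0, 0, 0]},
    {"gripper": 1, "linear": [0, 0, 0.08], "delta_rot": [0, 0, 0]},
    {"gripper": 1, "linear": [0, 0, 0.13], "delta_rot": [0, 0, 0]},
    {"gripper": 1, "linear": [0, 0, 0.17], "delta_rot": [0, 0, 0]},
    {"gripper": 1, "linear": [0.01, -0.04, 0.17], "delta_rot": [0, 0, 0.1]},
    {"gripper": 1, "linear": [0.02, -0.09, 0.17], "delta_rot": [0, 0, 0.2]},
    {"gripper": 1, "linear": [0.03, -0.135, 0.17], "delta_rot": [0, 0, 0.3]},
    {"gripper": 1, "linear": [0.035, -0.18, 0.17], "delta_rot": [0, 0, 0.4]}
  ]
}}

```text
clock: 6.4
position: [0.4789, 0.1852, 0.3033]
ee_rot: [-0.0, 0.182, 0.983, -0.0]
contact_force: [1.0, 0.1, -2.5]
width: 0.0334
gripper_force: 61.1
```

Request:
{"api": "send_rows", "payload": {
  "increments": [
    {"gripper": 1, "linear": [0.01, -0.045, 0], "delta_rot": [0, 0, 0.1]},
    {"gripper": 1, "linear": [0.015, -0.09, 0], "delta_rot": [0, 0, 0.2]},
    {"gripper": 1, "linear": [0.02, -0.135, 0], "delta_rot": [0, 0, 0.265]},
    {"gripper": 1, "linear": [0.025, -0.18, 0], "delta_rot": [0, 0, 0.265]},
    {"gripper": 1, "linear": [0.03, -0.225, 0], "delta_rot": [0, 0, 0.265]},
    {"gripper": 1, "linear": [0.035, -0.27, 0], "delta_rot": [0, 0, 0.265]},
    {"gripper": 1, "linear": [0.04, -0.31, 0], "delta_rot": [0, 0, 0.265]},
    {"gripper": 1, "linear": [0.04, -0.323, 0], "delta_rot": [0, 0, 0.265]}
  ]
}}

```text
clock: 7.2
position: [0.5191, -0.14, 0.3028]
ee_rot: [-0.0, 0.055, 0.998, -0.001]
contact_force: [0.6, 1.4, -2.2]
width: 0.0328
gripper_force: 61.4
```

Request:
{"api": "send_rows", "payload": {
  "increments": [
    {"gripper": 1, "linear": [0, 0, 0], "delta_rot": [0, 0, 0]},
    {"gripper": 1, "linear": [0, 0, 0], "delta_rot": [0, 0, 0]},
    {"gripper": 1, "linear": [0, 0, 0], "delta_rot": [0, 0, 0]}
  ]
}}

```text
clock: 7.5
position: [0.5187, -0.1344, 0.3035]
ee_rot: [-0.0, 0.052, 0.999, 0.001]
contact_force: [0.1, -0.5, -2.8]
width: 0.0329
gripper_force: 61.3
```

```bash
python3 st.py
python3 - <<'E'
from rig import optics
import cv2,numpy as np
a=[optics.get_image(n)["pixels"] for n in("side","scene")]
cv2.imwrite("pics/held.png",np.vstack([cv2.resize(a[0][90:260,180:400],(660,310)),cv2.resize(a[1][100:290,100:340],(660,290))])[:600])
E
python3 snap.py w4
```

```text
7.5 [ 0.5187 -0.1344  0.3035] yaw 3.037 down [-0.     0.001 -1.   ] w 0.0329 F [ 0.1 -0.5 -2.8] [-0.38  0.18  1.45  0.    1.51 -1.85]
7.6 [ 0.5189 -0.1346  0.3037] [0.000e+00 5.230e-02 9.986e-01 3.000e-04] [-0.38  0.18  1.45  0.    1.51 -1.85] 0.03332086344322346
[[-0.    -0.958 -0.285  0.073]
 [ 1.     0.    -0.001 -0.001]
 [ 0.001 -0.285  0.958 -0.143]
 [ 0.     0.     0.     1.   ]] [331.57778444   0.         253.89091146]
[[ 0.307 -0.42   0.   ]
 [ 0.371  0.189  0.   ]
 [ 0.958  0.256  0.   ]
 [ 0.868 -0.606  0.   ]
 [ 0.578 -0.139  0.   ]]
```

View pics/held.png

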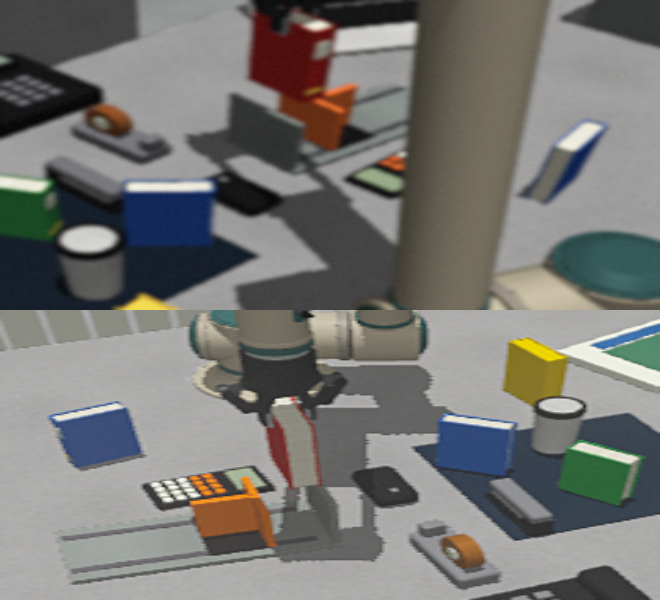

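The red book is held upright at the top of both halves, spine to the robot, just bay-side of the wall. I'll shift it 3 mm into the bay and lower it.

Request:
{"api": "send_rows", "payload": {
  "increments": [
    {"gripper": 1, "linear": [0, -0.003, -0.04], "delta_rot": [0, 0, 0]},
    {"gripper": 1, "linear": [0, -0.003, -0.08], "delta_rot": [0, 0, 0]},
    {"gripper": 1, "linear": [0, -0.003, -0.11], "delta_rot": [0, 0, 0]},
    {"gripper": 1, "linear": [0, -0.003, -0.135], "delta_rot": [0, 0, 0]},
    {"gripper": 1, "linear": [0, -0.003, -0.15], "delta_rot": [0, 0, 0]},
    {"gripper": 1, "linear": [0, -0.003, -0.156], "delta_rot": [0, 0, 0]},
    {"gripper": 1, "linear": [0, -0.003, -0.158], "delta_rot": [0, 0, 0]},
    {"gripper": 1, "linear": [0, -0.003, -0.158], "delta_rot": [0, 0, 0]}
  ]
}}

```text
clock: 8.45
position: [0.5197, -0.1391, 0.1462]
ee_rot: [0.001, 0.053, 0.999, -0.0]
contact_force: [1.0, -0.7, -2.9]
width: 0.0331
gripper_force: 61.3
```

```bash
python3 st.py
```

```text
8.45 [ 0.5197 -0.1391  0.1462] yaw 3.035 down [ 0.001 -0.    -1.   ] w 0.0331 F [ 1.  -0.7 -2.9] [-0.39  0.28  1.72  0.    1.14 -1.86]
```

Request:
{"api": "send_rows", "payload": {
  "increments": [
    {"gripper": 1, "linear": [0, 0, -0.001], "delta_rot": [0, 0, 0]},
    {"gripper": 1, "linear": [0, 0, -0.002], "delta_rot": [0, 0, 0]},
    {"gripper": 1, "linear": [0, 0, -0.002], "delta_rot": [0, 0, 0]}
  ]
}}

```text
clock: 8.75
position: [0.5192, -0.1393, 0.144]
ee_rot: [0.0, 0.053, 0.999, -0.0]
contact_force: [0.5, 0.2, -1.2]
width: 0.0332
gripper_force: 61.3
```

```bash
python3 st.py
```

```text
8.75 [ 0.5192 -0.1393  0.144 ] yaw 3.035 down [ 0.001 -0.    -1.   ] w 0.0332 F [ 0.5  0.2 -1.2] [-0.39  0.28  1.72  0.    1.13 -1.86]
```

Request:
{"api": "send_rows", "payload": {
  "increments": [
    {"gripper": 1, "linear": [0, 0, -0.001], "delta_rot": [0, 0, 0]},
    {"gripper": -0.2, "linear": [0, 0, -0.001], "delta_rot": [0, 0, 0]},
    {"gripper": -0.2, "linear": [0, 0, -0.001], "delta_rot": [0, 0, 0]},
    {"gripper": -0.2, "linear": [0, 0, -0.001], "delta_rot": [0, 0, 0]},
    {"gripper": -0.2, "linear": [0, 0, 0.02], "delta_rot": [0, 0, 0]},
    {"gripper": -0.2, "linear": [0, 0, 0.06], "delta_rot": [0, 0, 0]},
    {"gripper": -0.2, "linear": [0, 0, 0.1], "delta_rot": [0, 0, 0]},
    {"gripper": -0.2, "linear": [0, 0, 0.1], "delta_rot": [0, 0, 0]}
  ]
}}

```text
clock: 9.55
position: [0.5224, -0.1405, 0.2494]
ee_rot: [0.006, 0.053, 0.999, -0.002]
contact_force: [0.1, 0.1, -0.8]
width: 0.0513
gripper_force: 0.0
```

Request:
{"api": "send_rows", "payload": {
  "increments": [
    {"gripper": -0.2, "linear": [-0.0105, -0.04, 0], "delta_rot": [0, 0, -0.784]},
    {"gripper": -0.2, "linear": [-0.0105, -0.08, 0], "delta_rot": [0, 0, -0.784]},
    {"gripper": -0.2, "linear": [-0.0105, -0.098, 0], "delta_rot": [0, 0, -0.784]},
    {"gripper": -0.2, "linear": [-0.0105, -0.098, 0], "delta_rot": [0, 0, -0.784]},
    {"gripper": -0.2, "linear": [-0.0105, -0.098, 0], "delta_rot": [0, 0, -0.784]},
    {"gripper": -0.2, "linear": [-0.0105, -0.098, 0], "delta_rot": [0, 0, -0.784]}
  ]
}}

```text
clock: 10.15
position: [0.5082, -0.2374, 0.2425]
ee_rot: [-0.001, 0.433, 0.902, 0.0]
contact_force: [0.7, 0.1, -0.7]
width: 0.051
gripper_force: 0.0
```

Request:
{"api": "send_rows", "payload": {
  "increments": [
    {"gripper": -0.2, "linear": [0, 0, 0], "delta_rot": [0, 0, -0.784]},
    {"gripper": -0.2, "linear": [0, 0, 0], "delta_rot": [0, 0, -0.784]},
    {"gripper": -0.2, "linear": [0, 0, 0], "delta_rot": [0, 0, -0.784]},
    {"gripper": -0.2, "linear": [0, 0, 0], "delta_rot": [0, 0, -0.784]},
    {"gripper": -0.2, "linear": [0, 0, 0], "delta_rot": [0, 0, -0.784]},
    {"gripper": -0.2, "linear": [0, 0, 0], "delta_rot": [0, 0, -0.784]},
    {"gripper": -0.2, "linear": [0, 0, 0], "delta_rot": [0, 0, -0.784]}
  ]
}}

```text
clock: 10.85
position: [0.5083, -0.237, 0.2427]
ee_rot: [-0.001, 0.743, 0.669, -0.0]
contact_force: [-0.3, -0.8, -0.1]
width: 0.0512
gripper_force: 0.0
```

```bash
python3 st.py; python3 snap.py w5 | head -1
```

```text
10.85 [ 0.5083 -0.237   0.2427] yaw 1.467 down [-0.001  0.001 -1.   ] w 0.0512 F [-0.3 -0.8 -0.1] [-0.56  0.25  1.51  0.    1.38 -0.46]
10.85 [ 0.5083 -0.237   0.2427] [-6.000e-04  7.428e-01  6.695e-01 -1.000e-04] [-0.56  0.25  1.51  0.    1.38 -0.46] 0.051153783855814004
```

View pics/w5.png

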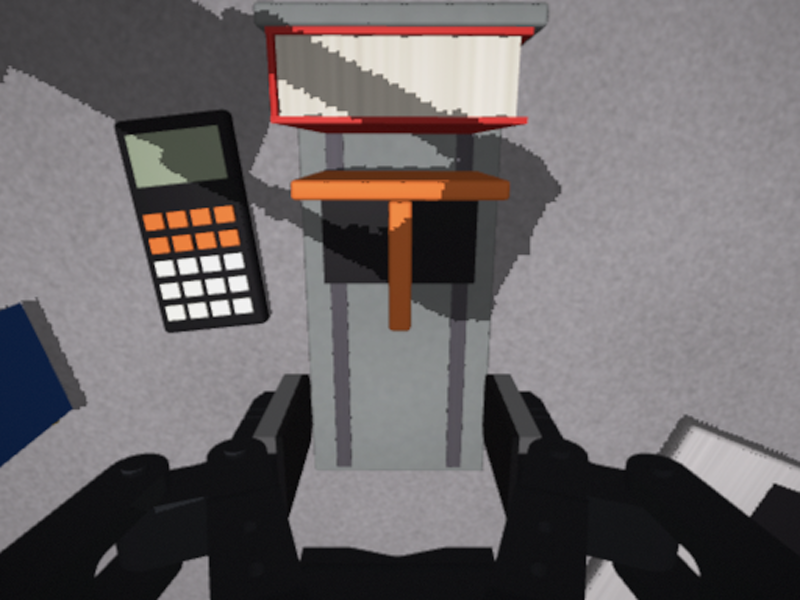

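The red book stands square next to the wall at (400,75), spine at its left (robot side) and wholly on the base. The fin is centred between the fingers at (400,265). Next I'll pinch the fin and open the stop.

Request:
{"api": "send_rows", "payload": {
  "increments": [
    {"gripper": -0.2, "linear": [0, 0, -0.05], "delta_rot": [0, 0, 0]},
    {"gripper": -0.2, "linear": [0, 0, -0.1], "delta_rot": [0, 0, 0]},
    {"gripper": -0.2, "linear": [0, 0, -0.13], "delta_rot": [0, 0, 0]},
    {"gripper": -0.2, "linear": [0, 0, -0.143], "delta_rot": [0, 0, 0]},
    {"gripper": 1, "linear": [0, 0, -0.143], "delta_rot": [0, 0, 0]},
    {"gripper": 1, "linear": [0, 0, -0.143], "delta_rot": [0, 0, 0]},
    {"gripper": 1, "linear": [0, 0, -0.143], "delta_rot": [0, 0, 0]},
    {"gripper": 1, "linear": [0, 0, -0.143], "delta_rot": [0, 0, 0]}
  ]
}}

```text
clock: 11.7
position: [0.5095, -0.238, 0.1026]
ee_rot: [0.002, 0.743, 0.669, 0.0]
contact_force: [-2.2, -0.5, 5.1]
width: 0.0106
gripper_force: 60.2
```

Request:
{"api": "send_rows", "payload": {
  "increments": [
    {"gripper": 1, "linear": [0, 0, 0], "delta_rot": [0, 0, 0]},
    {"gripper": 1, "linear": [0, 0, 0], "delta_rot": [0, 0, 0]},
    {"gripper": 1, "linear": [-0.0021, -0.02, 0], "delta_rot": [0, 0, 0]},
    {"gripper": 1, "linear": [-0.0041, -0.04, 0], "delta_rot": [0, 0, 0]},
    {"gripper": 1, "linear": [-0.0062, -0.06, 0], "delta_rot": [0, 0, 0]},
    {"gripper": 1, "linear": [-0.0083, -0.08, 0], "delta_rot": [0, 0, 0]},
    {"gripper": 1, "linear": [-0.0104, -0.1, 0], "delta_rot": [0, 0, 0]},
    {"gripper": 1, "linear": [-0.0129, -0.124, 0], "delta_rot": [0, 0, 0]}
  ]
}}

```text
clock: 12.5
position: [0.4965, -0.3602, 0.1026]
ee_rot: [0.0, 0.743, 0.669, 0.002]
contact_force: [1.2, 5.4, 6.8]
width: 0.0108
gripper_force: 60.5
```

Request:
{"api": "send_rows", "payload": {
  "increments": [
    {"gripper": 1, "linear": [0, 0, 0], "delta_rot": [0, 0, 0]},
    {"gripper": 1, "linear": [0, 0, 0], "delta_rot": [0, 0, 0]}
  ]
}}

```text
clock: 12.7
position: [0.4961, -0.3641, 0.1026]
ee_rot: [0.003, 0.743, 0.669, -0.001]
contact_force: [-2.0, -3.1, 4.6]
width: 0.0106
gripper_force: 60.2
```

```bash
python3 st.py
```

```text
12.7 [ 0.4961 -0.3641  0.1026] yaw 1.466 down [ 0.002 -0.005 -1.   ] w 0.0106 F [-2.  -3.1  4.6] [-0.74  0.43  1.61 -0.    1.1  -0.64]
```

Request:
{"api": "send_rows", "payload": {
  "increments": [
    {"gripper": -0.42, "linear": [0, 0, 0], "delta_rot": [0, 0, 0]},
    {"gripper": -0.42, "linear": [0, 0, 0], "delta_rot": [0, 0, 0]},
    {"gripper": -0.42, "linear": [0, 0, 0.04], "delta_rot": [0, 0, 0]},
    {"gripper": -0.42, "linear": [0, 0, 0.09], "delta_rot": [0, 0, 0]},
    {"gripper": -0.42, "linear": [0, 0, 0.14], "delta_rot": [0, 0, 0]},
    {"gripper": -0.42, "linear": [0, 0.02, 0.16], "delta_rot": [0, 0, -0.14]},
    {"gripper": -0.42, "linear": [-0.01, 0.07, 0.16], "delta_rot": [0, 0, -0.28]},
    {"gripper": -0.42, "linear": [-0.015, 0.12, 0.16], "delta_rot": [0, 0, -0.42]}
  ]
}}

```text
clock: 13.5
position: [0.4808, -0.2414, 0.2613]
ee_rot: [0.001, 0.868, 0.497, 0.001]
contact_force: [0.1, 0.8, -0.2]
width: 0.0607
gripper_force: 0.0
```

Request:
{"api": "send_rows", "payload": {
  "increments": [
    {"gripper": -0.42, "linear": [-0.005, 0.05, 0], "delta_rot": [0, 0, -0.12]},
    {"gripper": -0.42, "linear": [-0.01, 0.1, 0], "delta_rot": [0, 0, -0.238]},
    {"gripper": -0.42, "linear": [-0.015, 0.15, 0], "delta_rot": [0, 0, -0.238]},
    {"gripper": -0.42, "linear": [-0.02, 0.2, 0], "delta_rot": [0, 0, -0.238]},
    {"gripper": -0.42, "linear": [-0.025, 0.25, 0], "delta_rot": [0, 0, -0.238]},
    {"gripper": -0.42, "linear": [-0.03, 0.3, 0], "delta_rot": [0, 0, -0.238]},
    {"gripper": -0.42, "linear": [-0.042, 0.345, 0], "delta_rot": [0, 0, -0.238]},
    {"gripper": -0.42, "linear": [-0.042, 0.379, 0], "delta_rot": [0, 0, -0.238]}
  ]
}}

```text
clock: 14.3
position: [0.4365, 0.1396, 0.2607]
ee_rot: [-0.001, 0.919, 0.395, -0.0]
contact_force: [0.5, -0.9, 0.2]
width: 0.0603
gripper_force: 0.0
```

Request:
{"api": "send_rows", "payload": {
  "increments": [
    {"gripper": -0.42, "linear": [0, 0, 0], "delta_rot": [0, 0, 0]},
    {"gripper": -0.42, "linear": [0, 0, 0], "delta_rot": [0, 0, 0]},
    {"gripper": -0.42, "linear": [0, 0, 0], "delta_rot": [0, 0, 0]}
  ]
}}

```text
clock: 14.6
position: [0.4387, 0.136, 0.2604]
ee_rot: [0.0, 0.919, 0.393, -0.0]
contact_force: [-0.3, 0.2, 0.2]
width: 0.0605
gripper_force: 0.0
```

```bash
python3 st.py
```

```text
14.6 [0.4387 0.136  0.2604] yaw 0.808 down [-0.    -0.001 -1.   ] w 0.0605 F [-0.3  0.2  0.2] [ 0.15  0.08  1.68 -0.    1.38  0.91]
```

Request:
{"api": "send_rows", "payload": {
  "increments": [
    {"gripper": -0.42, "linear": [0, 0, -0.05], "delta_rot": [0, 0, 0]},
    {"gripper": -0.42, "linear": [0, 0, -0.1], "delta_rot": [0, 0, 0]},
    {"gripper": -0.42, "linear": [0, 0, -0.13], "delta_rot": [0, 0, 0]},
    {"gripper": -0.42, "linear": [0, 0, -0.143], "delta_rot": [0, 0, 0]},
    {"gripper": -0.42, "linear": [0, 0, -0.143], "delta_rot": [0, 0, 0]}
  ]
}}

```text
clock: 15.1
position: [0.4372, 0.135, 0.1154]
ee_rot: [-0.001, 0.92, 0.392, -0.003]
contact_force: [0.1, -1.0, 0.7]
width: 0.0604
gripper_force: 0.0
```

Request:
{"api": "send_rows", "payload": {
  "increments": [
    {"gripper": 1, "linear": [0, 0, 0], "delta_rot": [0, 0, 0]},
    {"gripper": 1, "linear": [0, 0, 0], "delta_rot": [0, 0, 0]},
    {"gripper": 1, "linear": [0, 0, 0], "delta_rot": [0, 0, 0]},
    {"gripper": 1, "linear": [0, 0, 0], "delta_rot": [0, 0, 0]},
    {"gripper": 1, "linear": [0, 0, 0], "delta_rot": [0, 0, 0]},
    {"gripper": 1, "linear": [0, 0, 0], "delta_rot": [0, 0, 0]},
    {"gripper": 1, "linear": [0, 0, 0], "delta_rot": [0, 0, 0]}
  ]
}}

```text
clock: 15.8
position: [0.44, 0.1366, 0.119]
ee_rot: [0.001, 0.919, 0.394, 0.002]
contact_force: [-0.0, -0.6, 5.5]
width: 0.0273
gripper_force: 60.4
```

```bash
python3 st.py
```

```text
15.8 [0.44   0.1366 0.119 ] yaw 0.809 down [ 0.003 -0.    -1.   ] w 0.0273 F [-0.  -0.6  5.5] [ 0.15  0.2   1.92 -0.    1.02  0.91]
```

Request:
{"api": "send_rows", "payload": {
  "increments": [
    {"gripper": 1, "linear": [0, 0, 0.03], "delta_rot": [0, 0, 0]},
    {"gripper": 1, "linear": [0, 0, 0.08], "delta_rot": [0, 0, 0]},
    {"gripper": 1, "linear": [0, 0, 0.13], "delta_rot": [0, 0, 0]},
    {"gripper": 1, "linear": [0, 0, 0.17], "delta_rot": [0, 0, 0]},
    {"gripper": 1, "linear": [0, -0.02, 0.2], "delta_rot": [0, 0, -0.14]},
    {"gripper": 1, "linear": [0.01, -0.06, 0.205], "delta_rot": [0, 0, -0.28]},
    {"gripper": 1, "linear": [0.02, -0.1, 0.205], "delta_rot": [0, 0, -0.42]},
    {"gripper": 1, "linear": [0.03, -0.14, 0.205], "delta_rot": [0, 0, -0.56]}
  ]
}}

```text
clock: 16.6
position: [0.4685, -0.0044, 0.3227]
ee_rot: [0.0, 0.993, 0.122, 0.0]
contact_force: [1.1, 0.2, -2.7]
width: 0.0272
gripper_force: 60.2
```

Request:
{"api": "send_rows", "payload": {
  "increments": [
    {"gripper": 1, "linear": [0.01, -0.045, 0], "delta_rot": [0, 0, -0.14]},
    {"gripper": 1, "linear": [0.02, -0.09, 0], "delta_rot": [0, 0, -0.28]},
    {"gripper": 1, "linear": [0.03, -0.135, 0], "delta_rot": [0, 0, -0.352]},
    {"gripper": 1, "linear": [0.043, -0.175, 0], "delta_rot": [0, 0, -0.352]},
    {"gripper": 1, "linear": [0.043, -0.194, 0], "delta_rot": [0, 0, -0.352]},
    {"gripper": 1, "linear": [0.043, -0.194, 0], "delta_rot": [0, 0, -0.352]},
    {"gripper": 1, "linear": [0.043, -0.194, 0], "delta_rot": [0, 0, -0.352]}
  ]
}}

```text
clock: 17.3
position: [0.5113, -0.1969, 0.3217]
ee_rot: [-0.001, 0.999, -0.052, -0.001]
contact_force: [-0.7, 0.1, -2.8]
width: 0.0274
gripper_force: 60.2
```

```bash
python3 st.py
```

```text
17.3 [ 0.5113 -0.1969  0.3217] yaw -0.104 down [-0.002  0.002 -1.   ] w 0.0274 F [-0.7  0.1 -2.8] [-0.5   0.2   1.39  0.    1.56  1.18]
```

Descend to 0.129 and touch down.

Request:
{"api": "send_rows", "payload": {
  "increments": [
    {"gripper": 1, "linear": [0.001, -0.001, -0.04], "delta_rot": [0, 0, 0]},
    {"gripper": 1, "linear": [0.001, -0.001, -0.08], "delta_rot": [0, 0, 0]},
    {"gripper": 1, "linear": [0.001, -0.001, -0.12], "delta_rot": [0, 0, 0]},
    {"gripper": 1, "linear": [0.001, -0.001, -0.155], "delta_rot": [0, 0, 0]},
    {"gripper": 1, "linear": [0.001, -0.001, -0.178], "delta_rot": [0, 0, 0]},
    {"gripper": 1, "linear": [0.001, -0.001, -0.188], "delta_rot": [0, 0, 0]},
    {"gripper": 1, "linear": [0.001, -0.001, -0.193], "delta_rot": [0, 0, 0]},
    {"gripper": 1, "linear": [0.001, -0.001, -0.193], "delta_rot": [0, 0, 0]}
  ]
}}

```text
clock: 18.1
position: [0.5132, -0.1979, 0.1301]
ee_rot: [0.0, 0.999, -0.051, 0.0]
contact_force: [0.8, -0.5, -3.0]
width: 0.0277
gripper_force: 60.1
```

Request:
{"api": "send_rows", "payload": {
  "increments": [
    {"gripper": 1, "linear": [0, 0, -0.001], "delta_rot": [0, 0, 0]},
    {"gripper": 1, "linear": [0, 0, -0.0015], "delta_rot": [0, 0, 0]},
    {"gripper": 1, "linear": [0, 0, -0.0015], "delta_rot": [0, 0, 0]}
  ]
}}

```text
clock: 18.4
position: [0.5132, -0.1987, 0.1289]
ee_rot: [0.0, 0.999, -0.052, 0.001]
contact_force: [0.9, -0.5, -3.0]
width: 0.0273
gripper_force: 60.1
```

```bash
python3 st.py
```

```text
18.4 [ 0.5132 -0.1987  0.1289] yaw -0.103 down [ 0.001 -0.001 -1.   ] w 0.0273 F [ 0.9 -0.5 -3. ] [-0.5   0.32  1.72 -0.    1.11  1.18]
```

Request:
{"api": "send_rows", "payload": {
  "increments": [
    {"gripper": 1, "linear": [0, 0, -0.001], "delta_rot": [0, 0, 0]},
    {"gripper": 1, "linear": [0, 0, -0.002], "delta_rot": [0, 0, 0]},
    {"gripper": 1, "linear": [0, 0, -0.002], "delta_rot": [0, 0, 0]}
  ]
}}

```text
clock: 18.7
position: [0.513, -0.1986, 0.127]
ee_rot: [0.0, 0.999, -0.052, 0.0]
contact_force: [-1.7, 0.8, 4.6]
width: 0.0269
gripper_force: 61.1
```

Request:
{"api": "send_rows", "payload": {
  "increments": [
    {"gripper": 0.08, "linear": [0, 0, 0], "delta_rot": [0, 0, 0]},
    {"gripper": 0.08, "linear": [0, 0, 0], "delta_rot": [0, 0, 0]},
    {"gripper": 0.08, "linear": [0, 0, 0], "delta_rot": [0, 0, 0]}
  ]
}}

```text
clock: 19.0
position: [0.5132, -0.1988, 0.1264]
ee_rot: [0.0, 0.999, -0.052, 0.001]
contact_force: [-1.0, -0.9, 2.4]
width: 0.0392
gripper_force: 1.6
```

Request:
{"api": "send_rows", "payload": {
  "increments": [
    {"gripper": 0.08, "linear": [0, 0, 0.02], "delta_rot": [0, 0, 0]},
    {"gripper": 0.08, "linear": [0, 0, 0.06], "delta_rot": [0, 0, 0]},
    {"gripper": -0.42, "linear": [0, 0, 0.11], "delta_rot": [0, 0, 0]},
    {"gripper": -0.42, "linear": [0, 0, 0.15], "delta_rot": [0, 0, 0]},
    {"gripper": -0.42, "linear": [0, 0.03, 0.17], "delta_rot": [0, 0, 0.14]},
    {"gripper": -0.42, "linear": [0.005, 0.08, 0.17], "delta_rot": [0, 0, 0.28]},
    {"gripper": -0.42, "linear": [0.01, 0.13, 0.17], "delta_rot": [0, 0, 0.42]},
    {"gripper": -0.42, "linear": [0.015, 0.18, 0.17], "delta_rot": [0, 0, 0.56]}
  ]
}}

```text
clock: 19.8
position: [0.5277, -0.0176, 0.2961]
ee_rot: [0.0, 0.974, 0.229, 0.0]
contact_force: [1.5, 0.4, -0.3]
width: 0.0605
gripper_force: 0.0
```

```bash
python3 st.py
```

```text
19.8 [ 0.5277 -0.0176  0.2961] yaw 0.461 down [ 0.001  0.    -1.   ] w 0.0605 F [ 1.5  0.4 -0.3] [-0.17  0.17  1.48  0.    1.48  0.94]
```

Request:
{"api": "send_rows", "payload": {
  "increments": [
    {"gripper": -0.42, "linear": [0.01, 0.05, 0], "delta_rot": [0, 0, 0.053]},
    {"gripper": -0.42, "linear": [0.02, 0.1, 0], "delta_rot": [0, 0, 0.053]},
    {"gripper": -0.42, "linear": [0.03, 0.145, -0.01], "delta_rot": [0, 0, 0.053]},
    {"gripper": -0.42, "linear": [0.04, 0.19, -0.03], "delta_rot": [0, 0, 0.053]},
    {"gripper": -0.42, "linear": [0.05, 0.23, -0.05], "delta_rot": [0, 0, 0.053]},
    {"gripper": -0.42, "linear": [0.05, 0.258, -0.06], "delta_rot": [0, 0, 0.053]},
    {"gripper": -0.42, "linear": [0.05, 0.258, -0.06], "delta_rot": [0, 0, 0.053]},
    {"gripper": -0.42, "linear": [0.05, 0.258, -0.06], "delta_rot": [0, 0, 0.053]}
  ]
}}

```text
clock: 20.6
position: [0.5774, 0.2392, 0.2352]
ee_rot: [0.0, 0.967, 0.253, -0.001]
contact_force: [-0.2, -0.9, 0.8]
width: 0.0601
gripper_force: 0.0
```

```bash
python3 st.py
```

```text
20.6 [0.5774 0.2392 0.2352] yaw 0.511 down [-0.001 -0.001 -1.   ] w 0.0601 F [-0.2 -0.9  0.8] [ 0.28  0.35  1.38 -0.    1.41  1.34]
```

Request:
{"api": "send_rows", "payload": {
  "increments": [
    {"gripper": -0.42, "linear": [0, 0.001, -0.05], "delta_rot": [0, 0, 0]},
    {"gripper": -0.42, "linear": [0, 0.001, -0.09], "delta_rot": [0, 0, 0]},
    {"gripper": -0.42, "linear": [0, 0.001, -0.118], "delta_rot": [0, 0, 0]},
    {"gripper": -0.42, "linear": [0, 0.001, -0.13], "delta_rot": [0, 0, 0]},
    {"gripper": -0.42, "linear": [0, 0.001, -0.13], "delta_rot": [0, 0, 0]}
  ]
}}

```text
clock: 21.1
position: [0.5772, 0.2385, 0.1051]
ee_rot: [0.0, 0.968, 0.251, -0.001]
contact_force: [-0.1, 0.5, 0.3]
width: 0.0606
gripper_force: 0.0
```

Request:
{"api": "send_rows", "payload": {
  "increments": [
    {"gripper": 1, "linear": [0, 0, 0], "delta_rot": [0, 0, 0]},
    {"gripper": 1, "linear": [0, 0, 0], "delta_rot": [0, 0, 0]},
    {"gripper": 1, "linear": [0, 0, 0], "delta_rot": [0, 0, 0]},
    {"gripper": 1, "linear": [0, 0, 0], "delta_rot": [0, 0, 0]},
    {"gripper": 1, "linear": [0, 0, 0], "delta_rot": [0, 0, 0]},
    {"gripper": 1, "linear": [0, 0, 0], "delta_rot": [0, 0, 0]}
  ]
}}

```text
clock: 21.7
position: [0.5793, 0.2405, 0.1085]
ee_rot: [-0.0, 0.968, 0.252, 0.002]
contact_force: [-0.3, 1.0, 6.5]
width: 0.0311
gripper_force: 60.6
```

```bash
python3 st.py
```

```text
21.7 [0.5793 0.2405 0.1085] yaw 0.51 down [ 0.005  0.001 -1.   ] w 0.0311 F [-0.3  1.   6.5] [ 0.28  0.44  1.57 -0.    1.12  1.34]
```

Request:
{"api": "send_rows", "payload": {
  "increments": [
    {"gripper": 1, "linear": [0, 0, 0.03], "delta_rot": [0, 0, 0]},
    {"gripper": 1, "linear": [0, 0, 0.08], "delta_rot": [0, 0, 0]},
    {"gripper": 1, "linear": [0, 0, 0.13], "delta_rot": [0, 0, 0]},
    {"gripper": 1, "linear": [0, -0.01, 0.175], "delta_rot": [0, 0, -0.1]},
    {"gripper": 1, "linear": [-0.01, -0.04, 0.205], "delta_rot": [0, 0, -0.2]},
    {"gripper": 1, "linear": [-0.02, -0.085, 0.205], "delta_rot": [0, 0, -0.3]},
    {"gripper": 1, "linear": [-0.025, -0.13, 0.205], "delta_rot": [0, 0, -0.4]},
    {"gripper": 1, "linear": [-0.03, -0.175, 0.205], "delta_rot": [0, 0, -0.5]}
  ]
}}

```text
clock: 22.5
position: [0.5468, 0.0635, 0.3114]
ee_rot: [0.0, 1.0, 0.003, 0.0]
contact_force: [0.7, -0.2, -1.9]
width: 0.0311
gripper_force: 60.3
```

Request:
{"api": "send_rows", "payload": {
  "increments": [
    {"gripper": 1, "linear": [-0.006, -0.045, 0], "delta_rot": [0, 0, -0.113]},
    {"gripper": 1, "linear": [-0.012, -0.09, 0], "delta_rot": [0, 0, -0.113]},
    {"gripper": 1, "linear": [-0.018, -0.135, 0], "delta_rot": [0, 0, -0.113]},
    {"gripper": 1, "linear": [-0.025, -0.18, 0], "delta_rot": [0, 0, -0.113]},
    {"gripper": 1, "linear": [-0.03, -0.225, 0], "delta_rot": [0, 0, -0.113]},
    {"gripper": 1, "linear": [-0.036, -0.27, 0], "delta_rot": [0, 0, -0.113]},
    {"gripper": 1, "linear": [-0.041, -0.305, 0], "delta_rot": [0, 0, -0.113]},
    {"gripper": 1, "linear": [-0.041, -0.319, 0], "delta_rot": [0, 0, -0.113]}
  ]
}}

```text
clock: 23.3
position: [0.5054, -0.2576, 0.3107]
ee_rot: [0.001, 0.999, -0.053, -0.001]
contact_force: [1.0, 0.0, -2.4]
width: 0.0309
gripper_force: 60.3
```

Request:
{"api": "send_rows", "payload": {
  "increments": [
    {"gripper": 1, "linear": [0, 0, 0], "delta_rot": [0, 0, 0]},
    {"gripper": 1, "linear": [0, 0, 0], "delta_rot": [0, 0, 0]},
    {"gripper": 1, "linear": [0, 0, 0], "delta_rot": [0, 0, 0]}
  ]
}}

```text
clock: 23.6
position: [0.5068, -0.2525, 0.3111]
ee_rot: [-0.0, 0.999, -0.051, -0.0]
contact_force: [0.4, 0.3, -2.5]
width: 0.0308
gripper_force: 60.3
```

```bash
python3 st.py
python3 - <<'E'
from rig import optics
import cv2,numpy as np
a=[optics.get_image(n)["pixels"] for n in("side","scene")]
cv2.imwrite("pics/held2.png",np.vstack([cv2.resize(a[0][90:260,180:400],(660,310)),cv2.resize(a[1][100:290,100:340],(660,290))])[:600])
E
```

```text
23.6 [ 0.5068 -0.2525  0.3111] yaw -0.102 down [-0.     0.001 -1.   ] w 0.0308 F [ 0.4  0.3 -2.5] [-0.59  0.23  1.37  0.    1.54  1.09]
```

View pics/held2.png

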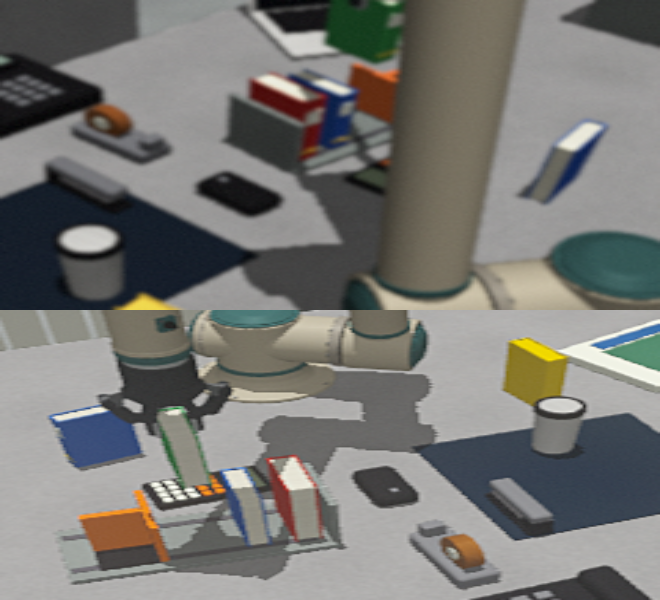

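Red (295,500) and blue (245,505) stand on the rack with a gap between them. The stop is open at (120,535) and the green book hangs between blue and the stop. I'll lower it.

Request:
{"api": "send_rows", "payload": {
  "increments": [
    {"gripper": 1, "linear": [0, -0.002, -0.04], "delta_rot": [0, 0, 0]},
    {"gripper": 1, "linear": [0, -0.002, -0.08], "delta_rot": [0, 0, 0]},
    {"gripper": 1, "linear": [0, -0.002, -0.12], "delta_rot": [0, 0, 0]},
    {"gripper": 1, "linear": [0, -0.002, -0.155], "delta_rot": [0, 0, 0]},
    {"gripper": 1, "linear": [0, -0.002, -0.178], "delta_rot": [0, 0, 0]},
    {"gripper": 1, "linear": [0, -0.002, -0.188], "delta_rot": [0, 0, 0]},
    {"gripper": 1, "linear": [0, -0.002, -0.192], "delta_rot": [0, 0, 0]},
    {"gripper": 1, "linear": [0, -0.002, -0.192], "delta_rot": [0, 0, 0]}
  ]
}}

```text
clock: 24.5
position: [0.5074, -0.2561, 0.1197]
ee_rot: [0.0, 0.999, -0.051, 0.001]
contact_force: [-0.1, 0.1, -2.2]
width: 0.0306
gripper_force: 60.3
```

Request:
{"api": "send_rows", "payload": {
  "increments": [
    {"gripper": 1, "linear": [0, 0, -0.001], "delta_rot": [0, 0, 0]},
    {"gripper": 1, "linear": [0, 0, -0.002], "delta_rot": [0, 0, 0]},
    {"gripper": 1, "linear": [0, 0, -0.002], "delta_rot": [0, 0, 0]}
  ]
}}

```text
clock: 24.8
position: [0.5071, -0.2564, 0.1178]
ee_rot: [0.0, 0.999, -0.052, 0.001]
contact_force: [-0.6, -0.6, -3.4]
width: 0.0309
gripper_force: 60.3
```

```bash
python3 st.py
```

```text
24.8 [ 0.5071 -0.2564  0.1178] yaw -0.103 down [ 0.001 -0.001 -1.   ] w 0.0309 F [-0.6 -0.6 -3.4] [-0.59  0.35  1.69 -0.    1.1   1.08]
```

Request:
{"api": "send_rows", "payload": {
  "increments": [
    {"gripper": 1, "linear": [0, 0, -0.001], "delta_rot": [0, 0, 0]},
    {"gripper": 1, "linear": [0, 0, -0.0015], "delta_rot": [0, 0, 0]},
    {"gripper": 1, "linear": [0, 0, -0.0015], "delta_rot": [0, 0, 0]}
  ]
}}

```text
clock: 25.1
position: [0.5069, -0.2564, 0.1166]
ee_rot: [0.0, 0.999, -0.052, 0.0]
contact_force: [-2.2, 1.8, 4.6]
width: 0.031
gripper_force: 61.2
```

Request:
{"api": "send_rows", "payload": {
  "increments": [
    {"gripper": 0.0, "linear": [0, 0, 0], "delta_rot": [0, 0, 0]},
    {"gripper": 0.0, "linear": [0, 0, 0], "delta_rot": [0, 0, 0]},
    {"gripper": 0.0, "linear": [0, 0, 0], "delta_rot": [0, 0, 0]}
  ]
}}

```text
clock: 25.4
position: [0.5068, -0.2562, 0.1154]
ee_rot: [0.0, 0.999, -0.052, 0.0]
contact_force: [-1.0, -0.9, -1.1]
width: 0.0424
gripper_force: 0.0
```

Request:
{"api": "send_rows", "payload": {
  "increments": [
    {"gripper": 0.0, "linear": [0, 0, 0.02], "delta_rot": [0, 0, 0]},
    {"gripper": 0.0, "linear": [0, 0, 0.06], "delta_rot": [0, 0, 0]},
    {"gripper": 0.0, "linear": [0, 0, 0.11], "delta_rot": [0, 0, 0]},
    {"gripper": -0.2, "linear": [0, 0, 0.13], "delta_rot": [0, 0, 0]},
    {"gripper": -0.2, "linear": [-0.005, -0.05, 0.13], "delta_rot": [0, 0, 0.14]},
    {"gripper": -0.2, "linear": [-0.011, -0.1, 0.13], "delta_rot": [0, 0, 0.28]},
    {"gripper": -0.2, "linear": [-0.011, -0.108, 0.13], "delta_rot": [0, 0, 0.42]},
    {"gripper": -0.2, "linear": [-0.011, -0.108, 0.13], "delta_rot": [0, 0, 0.56]}
  ]
}}

```text
clock: 26.2
position: [0.4953, -0.3667, 0.2448]
ee_rot: [0.0, 0.974, 0.228, -0.0]
contact_force: [0.4, -0.3, -0.2]
width: 0.0509
gripper_force: 0.0
```

Request:
{"api": "send_rows", "payload": {
  "increments": [
    {"gripper": -0.2, "linear": [0, 0, 0], "delta_rot": [0, 0, 1.01]},
    {"gripper": -0.2, "linear": [0, 0, 0], "delta_rot": [0, 0, 1.01]},
    {"gripper": -0.2, "linear": [0, 0, 0], "delta_rot": [0, 0, 1.01]},
    {"gripper": -0.2, "linear": [0, 0, 0], "delta_rot": [0, 0, 1.01]},
    {"gripper": -0.2, "linear": [0, 0, 0], "delta_rot": [0, 0, 1.01]},
    {"gripper": -0.2, "linear": [0, 0, 0], "delta_rot": [0, 0, 1.01]},
    {"gripper": -0.2, "linear": [0, 0, 0], "delta_rot": [0, 0, 1.01]},
    {"gripper": -0.2, "linear": [0, 0, 0], "delta_rot": [0, 0, 1.01]}
  ]
}}

```text
clock: 27.0
position: [0.4957, -0.3641, 0.2452]
ee_rot: [-0.0, 0.743, 0.669, 0.0]
contact_force: [0.7, 0.5, -0.3]
width: 0.051
gripper_force: 0.0
```

```bash
python3 st.py; python3 snap.py w6|head -1
python3 - <<'E'
from h import *
import pickle
s,d=pickle.load(open("w6.pkl","rb"));im=d["pixels"];c=cam(d,s);K=d["K"]
for n in("red","blue","green","orange"):
    for b,st,ce in blobs(mask(im,n),100): print(n,st.tolist(),ce.round())
E
```

```text
27.0 [ 0.4957 -0.3641  0.2452] yaw 1.466 down [-0.  0. -1.] w 0.051 F [ 0.7  0.5 -0.3] [-0.75  0.33  1.39  0.    1.42 -0.64]
27.0 [ 0.4957 -0.3641  0.2452] [-2.000e-04  7.430e-01  6.693e-01  0.000e+00] [-0.75  0.33  1.39  0.    1.42 -0.64] 0.05100845469435301
blue [201, 0, 106, 10, 1008] [254.   4.]
blue [0, 106, 27, 66, 926] [  9. 147.]
green [186, 10, 135, 63, 2304] [250.  49.]
orange [186, 113, 109, 39, 1544] [241. 122.]
```

Request:
{"api": "send_rows", "payload": {
  "increments": [
    {"gripper": -0.2, "linear": [0, 0, -0.05], "delta_rot": [0, 0, 0]},
    {"gripper": -0.2, "linear": [0, 0, -0.1], "delta_rot": [0, 0, 0]},
    {"gripper": -0.2, "linear": [0, 0, -0.13], "delta_rot": [0, 0, 0]},
    {"gripper": -0.2, "linear": [0, 0, -0.143], "delta_rot": [0, 0, 0]},
    {"gripper": 1, "linear": [0, 0, -0.143], "delta_rot": [0, 0, 0]},
    {"gripper": 1, "linear": [0, 0, -0.143], "delta_rot": [0, 0, 0]},
    {"gripper": 1, "linear": [0, 0, -0.143], "delta_rot": [0, 0, 0]},
    {"gripper": 1, "linear": [0, 0, -0.143], "delta_rot": [0, 0, 0]}
  ]
}}

```text
clock: 27.85
position: [0.496, -0.3652, 0.1049]
ee_rot: [0.002, 0.743, 0.669, -0.0]
contact_force: [-2.6, -0.2, 5.3]
width: 0.0106
gripper_force: 62.0
```

Request:
{"api": "send_rows", "payload": {
  "increments": [
    {"gripper": 1, "linear": [0, 0, 0], "delta_rot": [0, 0, 0]},
    {"gripper": 1, "linear": [0, 0, 0], "delta_rot": [0, 0, 0]},
    {"gripper": 1, "linear": [0.0008, 0.008, 0], "delta_rot": [0, 0, 0]},
    {"gripper": 1, "linear": [0.0017, 0.016, 0], "delta_rot": [0, 0, 0]},
    {"gripper": 1, "linear": [0.0025, 0.024, 0], "delta_rot": [0, 0, 0]},
    {"gripper": 1, "linear": [0.003, 0.029, 0], "delta_rot": [0, 0, 0]},
    {"gripper": 1, "linear": [0.0035, 0.034, 0], "delta_rot": [0, 0, 0]},
    {"gripper": 1, "linear": [0.004, 0.039, 0], "delta_rot": [0, 0, 0]}
  ]
}}

```text
clock: 28.65
position: [0.5, -0.3274, 0.1049]
ee_rot: [0.003, 0.743, 0.67, -0.001]
contact_force: [-4.2, -3.5, 6.0]
width: 0.0105
gripper_force: 62.0
```

Request:
{"api": "send_rows", "payload": {
  "increments": [
    {"gripper": 1, "linear": [0.0005, 0.005, 0], "delta_rot": [0, 0, 0]},
    {"gripper": 1, "linear": [0.001, 0.01, 0], "delta_rot": [0, 0, 0]},
    {"gripper": 1, "linear": [0.0015, 0.015, 0], "delta_rot": [0, 0, 0]},
    {"gripper": 1, "linear": [0.002, 0.02, 0], "delta_rot": [0, 0, 0]},
    {"gripper": 1, "linear": [0.0026, 0.025, 0], "delta_rot": [0, 0, 0]},
    {"gripper": 1, "linear": [0.0031, 0.03, 0], "delta_rot": [0, 0, 0]},
    {"gripper": 1, "linear": [0.0036, 0.035, 0], "delta_rot": [0, 0, 0]},
    {"gripper": 1, "linear": [0.0041, 0.04, 0], "delta_rot": [0, 0, 0]}
  ]
}}

```text
clock: 29.45
position: [0.5042, -0.2883, 0.1049]
ee_rot: [0.003, 0.743, 0.67, -0.002]
contact_force: [-4.1, -5.5, 5.6]
width: 0.0102
gripper_force: 62.0
```

```bash
python3 st.py
```

```text
29.45 [ 0.5042 -0.2883  0.1049] yaw 1.467 down [ 0.002 -0.007 -1.   ] w 0.0102 F [-4.1 -5.5  5.6] [-0.64  0.38  1.69 -0.    1.07 -0.53]
```

Request:
{"api": "send_rows", "payload": {
  "increments": [
    {"gripper": 1, "linear": [0.0003, 0.003, 0], "delta_rot": [0, 0, 0]},
    {"gripper": 1, "linear": [0.0006, 0.006, 0], "delta_rot": [0, 0, 0]},
    {"gripper": 1, "linear": [0.0009, 0.009, 0], "delta_rot": [0, 0, 0]},
    {"gripper": 1, "linear": [0.0012, 0.012, 0], "delta_rot": [0, 0, 0]},
    {"gripper": 1, "linear": [0.0015, 0.015, 0], "delta_rot": [0, 0, 0]},
    {"gripper": 1, "linear": [0.0017, 0.017, 0], "delta_rot": [0, 0, 0]},
    {"gripper": 1, "linear": [0.0019, 0.019, 0], "delta_rot": [0, 0, 0]}
  ]
}}

```text
clock: 30.15
position: [0.5061, -0.2697, 0.1049]
ee_rot: [0.004, 0.743, 0.67, -0.002]
contact_force: [-4.5, -7.7, 4.4]
width: 0.0105
gripper_force: 62.0
```

Request:
{"api": "send_rows", "payload": {
  "increments": [
    {"gripper": 1, "linear": [0.0001, 0.001, 0], "delta_rot": [0, 0, 0]},
    {"gripper": 1, "linear": [0.0002, 0.002, 0], "delta_rot": [0, 0, 0]},
    {"gripper": 1, "linear": [0.0002, 0.002, 0], "delta_rot": [0, 0, 0]}
  ]
}}

```text
clock: 30.45
position: [0.5064, -0.2676, 0.1048]
ee_rot: [0.003, 0.743, 0.67, -0.002]
contact_force: [-4.6, -6.7, 4.4]
width: 0.0101
gripper_force: 62.0
```

Request:
{"api": "send_rows", "payload": {
  "increments": [
    {"gripper": 1, "linear": [0.0001, 0.001, 0], "delta_rot": [0, 0, 0]},
    {"gripper": 1, "linear": [0.0002, 0.002, 0], "delta_rot": [0, 0, 0]},
    {"gripper": 1, "linear": [0.0002, 0.002, 0], "delta_rot": [0, 0, 0]}
  ]
}}

```text
clock: 30.75
position: [0.5065, -0.2665, 0.1049]
ee_rot: [0.004, 0.743, 0.67, -0.002]
contact_force: [-4.8, -9.2, 4.1]
width: 0.0105
gripper_force: 61.9
```

Request:
{"api": "send_rows", "payload": {
  "increments": [
    {"gripper": 1, "linear": [0.0001, 0.001, 0], "delta_rot": [0, 0, 0]},
    {"gripper": 1, "linear": [0.0001, 0.001, 0], "delta_rot": [0, 0, 0]}
  ]
}}

```text
clock: 30.95
position: [0.5065, -0.2665, 0.1049]
ee_rot: [0.005, 0.742, 0.67, -0.003]
contact_force: [-5.9, -10.8, 4.0]
width: 0.0102
gripper_force: 61.8
```

```bash
python3 st.py
```

```text
30.95 [ 0.5065 -0.2665  0.1049] yaw 1.468 down [ 0.002 -0.011 -1.   ] w 0.0102 F [ -5.9 -10.8   4. ] [-0.6   0.37  1.71 -0.01  1.06 -0.49]
```

Request:
{"api": "send_rows", "payload": {
  "increments": [
    {"gripper": 1, "linear": [0.0002, 0.0015, 0], "delta_rot": [0, 0, 0]},
    {"gripper": 1, "linear": [0.0003, 0.003, 0], "delta_rot": [0, 0, 0]},
    {"gripper": 1, "linear": [0.0003, 0.003, 0], "delta_rot": [0, 0, 0]}
  ]
}}

```text
clock: 31.25
position: [0.5065, -0.2665, 0.1049]
ee_rot: [0.007, 0.742, 0.67, -0.005]
contact_force: [-7.1, -19.3, 1.5]
width: 0.0106
gripper_force: 61.4
```

```bash
python3 st.py
```

```text
31.25 [ 0.5065 -0.2665  0.1049] yaw 1.469 down [ 0.002 -0.016 -1.   ] w 0.0106 F [ -7.1 -19.3   1.5] [-0.6   0.37  1.71 -0.01  1.06 -0.49]
```

Request:
{"api": "send_rows", "payload": {
  "increments": [
    {"gripper": 1, "linear": [-0.0002, -0.002, 0], "delta_rot": [0, 0, 0]},
    {"gripper": 1, "linear": [-0.0004, -0.004, 0], "delta_rot": [0, 0, 0]},
    {"gripper": 1, "linear": [-0.0004, -0.004, 0], "delta_rot": [0, 0, 0]},
    {"gripper": -0.2, "linear": [-0.0004, -0.004, 0], "delta_rot": [0, 0, 0]},
    {"gripper": -0.2, "linear": [-0.0004, -0.004, 0], "delta_rot": [0, 0, 0]},
    {"gripper": -0.2, "linear": [-0.0004, -0.004, 0], "delta_rot": [0, 0, 0]}
  ]
}}

```text
clock: 31.85
position: [0.5065, -0.2618, 0.1028]
ee_rot: [0.0, 0.743, 0.669, 0.001]
contact_force: [-0.3, -0.2, -0.7]
width: 0.0509
gripper_force: 0.0
```

Request:
{"api": "send_rows", "payload": {
  "increments": [
    {"gripper": -0.2, "linear": [0, 0, 0.02], "delta_rot": [0, 0, 0]},
    {"gripper": -0.2, "linear": [0, 0, 0.06], "delta_rot": [0, 0, 0]},
    {"gripper": -0.2, "linear": [0, -0.01, 0.11], "delta_rot": [0, 0, 0]},
    {"gripper": -0.2, "linear": [-0.002, -0.04, 0.16], "delta_rot": [0, 0, 0]},
    {"gripper": -0.2, "linear": [-0.002, -0.05, 0.2], "delta_rot": [0, 0, 0]},
    {"gripper": -0.2, "linear": [-0.002, -0.05, 0.2], "delta_rot": [0, 0, 0]}
  ]
}}

```text
clock: 32.45
position: [0.507, -0.3157, 0.3101]
ee_rot: [0.008, 0.743, 0.669, 0.001]
contact_force: [-0.3, 0.1, 0.1]
width: 0.0508
gripper_force: 0.0
```

```bash
python3 st.py
python3 - <<'E'
from rig import optics
from snap import snap
import cv2,numpy as np
s,d=snap("w7")
a=[optics.get_image(n)["pixels"] for n in("side","scene")]
top=np.hstack([cv2.resize(a[0][60:260,90:400],(400,260)),cv2.resize(a[1][100:290,80:380],(400,260))])
w=cv2.resize(d["pixels"][0:215,100:430],(522,340),interpolation=cv2.INTER_CUBIC)
w=np.hstack([w,np.zeros((340,278,3),np.uint8)])
cv2.imwrite("pics/fin.png",np.vstack([top,w]))
E
```

```text
32.45 [ 0.507  -0.3157  0.3101] yaw 1.466 down [ 0.012 -0.01  -1.   ] w 0.0508 F [-0.3  0.1  0.1] [-0.67  0.27  1.32 -0.    1.53 -0.57]
32.45 [ 0.507  -0.3157  0.3101] [0.0076 0.7433 0.669  0.0011] [-0.67  0.27  1.32 -0.    1.53 -0.57] 0.05083671685824494
```

View pics/fin.png

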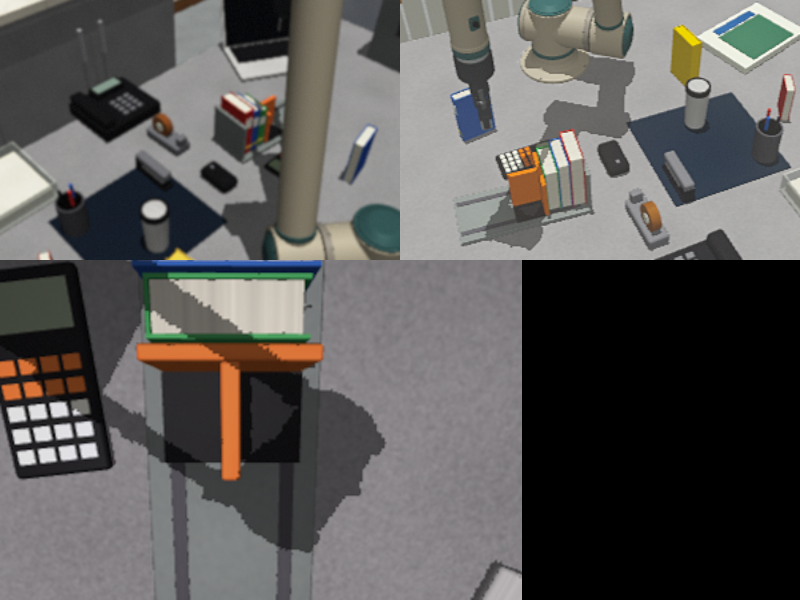

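The rack shows wall, red, blue, green and stop packed tight. The stop plate at (230,352) touches green, the spines face the robot, and the bystanders are where they were. The push ended in a hard stop at 19 N, so I'm handing the job in.

```bash
python3 -c "
from rig import sign_off
print(sign_off())"
```

```text
the job is handed in; nothing more can be done
None
```

The job is handed in at about 32 s on the robot's clock: red, blue and green stand upright in the rack, spines to the robot, with the stop pushed up snug against them. The last pictures showed nothing else moved.

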